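# Fill the crate and hold the conveyor's run key

### The arm

A 7-joint arm with a two-finger parallel gripper is mounted at the origin on the work surface. World frame = base frame: x ahead of the robot, y to its left, z up, the work surface at z = 0. Lengths are in m, angles in rad, forces in N, time in s.
With the tool pointing down it reaches from about 0.425 to 0.875 m from the base axis. Payload 8.4 kg.
Tool frame: the origin (TCP) lies at the very end of the fingers, on their centre line; the grasp point (between the pads) lies 19 mm behind it (hold_point_z is the distance from the TCP to the grasp point, in m); z points along the fingers, y is the direction in which the jaws open and shut (so a half turn about z gives the same grasp; the last joint's range is limited). The gripper opens to 87 mm and grips with 3 to 60 N. Pads are 19 mm wide; open, the fingers measure 117 mm over their backs; the gripper's body (75 mm by 190 mm) begins 51 mm behind the grasp point.
Start: joints at [1.031, 0.333, 0.04, 1.465, -0.013, 1.343, -0.059], TCP at [0.277, -0.588, 0.223] pointing down, gripper open.
Joint ranges: [-2.58, 2.58], [-0.38, 2.09], [-1.3, 1.39], [0.25, 2.4], [-1.5, 4.64], [0.08, 2.09], [-2.65, 2.65]. Speed limits (rad/s): [2.22, 2.22, 2.79, 2.79, 3.14, 3.14, 3.14].

### API

Orientations are given as a rotation vector (axis times angle).
In Python, from workcell import get_obs, get_image, job_done, hold_point_z gives the robot as it stands.
- The arm moves only by the shell command python3 -m jog 'ROWS' [OPENING] [FORCE]. ROWS is text: rows parted by semicolons, each of 4 numbers parted by spaces: the shift along the tool's x, y, z in m, then the turn about the tool's z in degrees. In form: tx ty tz spin; .... A call has 1 to 12 rows; each row is the pose to reach, as a shift and turn from the pose measured when the call began, along the tool's axes at that moment; what a row does not reach only later rows make up. A row lasts 1/12 s, in which the tool goes at most 41.7 mm and 7.16 degrees, less where a joint would pass 70% of its speed; a pose out of reach is approached as far as the arm can. A call with a gripper value outside its range is refused whole. OPENING is the finger opening in m, from 0 to 0.087, set as the call begins (- or left out, the last holds). The fingers move at their own pace and stop on an object; FORCE is the grip in N (left out, the last holds). Time passes only in rows, so rows that repeat a pose let the fingers close. It gives the time, the measured TCP pose, the force and the opening at its end, in the units of the state.
- get_obs(): the state, without advancing time (a new reading comes with each control period).
- get_image(name): name is "side" or "top" or "wrist"; returns a dict with "frame" (420x560x3 uint8, red, green, blue), "fx", "fy", "cx", "cy" (pixels), "world_from_camera" (4x4, takes a point from camera to world coordinates); the wrist camera has in their place "tool_from_camera" (4x4, takes a point from camera to tool coordinates, whose origin is the TCP and whose axes are the flange's). Camera axes: x right, y down, z forward; pixel columns grow to the right and rows downward; lengths in m; the calibration is good to about 2 mm. A picture is of the moment at which its call begins: read the wrist's pose just before it. There is no depth.
- job_done(): hands the job in, once; it reports no verdict.
The state is a dict: "time": time; "joints": joint angles; "qvel": joint speeds; "tau": joint torques, N m; "eef_pos": TCP position; "orientation": TCP orientation; "force": force on the tool from outside, world axes, zero at the start; "torque": the same for the moment, N m; "width": finger opening in m.
Only numpy, scipy, OpenCV 4.12 (cv2) and the standard library are available. Lean on these libraries where they do the work, as an engineer would, in place of code of your own. Each camera call takes 0.05 s, during which the arm holds its last target.

### The job

Lower the two loose amber bottles standing on the bench into the two empty pockets of the red crate, one in each, upright and let go. Then take the yellow-headed key from the key block, push it fully into the key switch of the yellow control station (its pins are sticky, so ease it past them with a little wiggle), turn it a quarter turn clockwise to the stop and hold it there against its return spring: the conveyor runs only while the key is held over, so finish still gripping the key, fully in and turned. Leave the other keys, the bottles already in the crate and the other things on the bench where they are.

Things in the scene. Friction and masses are not known exactly. Their poses are not given: they have to be found in the camera images.
- bottle_a: first loose bottle, standing on the bench between robot and conveyor: stubby amber glass bottle, yellow band and crown cap, 0.3 kg, 140 mm tall; body 52 mm across up to 72 mm, shoulder tapering to 96 mm, neck 26 mm across from 96 to 132 mm (grip it here), cap 29 mm. Origin: centre of its base, z up
- bottle_b: second loose bottle, exactly like bottle_a, standing on the bench nearer the key block
- crate: red plastic crate, 134 (x) x 197 (y) x 80 mm tall, 2 x 3 pockets, floor and walls 4 mm; does not move. It stands on the 45 mm high roller conveyor. Four pockets hold bottles whose caps reach 144 mm above the crate's underside; two diagonally opposite corner pockets are empty. Origin: centre of its underside, x points away from the robot, y to the left, z up
- pocket_near (a point): first empty pocket: left corner of the crate's row nearer the robot. The point is the centre of the pocket's floor (49 mm above the bench), axes as the crate's. Pocket about 61 x 60 mm inside, outer rim 76 mm above this point, neighbouring bottles 65 mm away centre to centre
- pocket_far (a point): second empty pocket: right corner of the crate's far row; centre of its floor, otherwise like pocket_near
- key_yellow: the switch's key, 35 g, yellow plastic head, blade down in any of the block's three slots. Origin: middle of the head's underside (shoulder), z up. Head 28 (x) x 12 thick (y) x 38 mm high; grip its flat 12 mm sides 25 mm above the origin. Below: round neck 3.4 mm thick to 8 mm, blade 9.5 (x) x 3.5 mm (y) to 27 mm, V point to 31.7 mm. Either way round fits
- key_block: wooden block 38 x 176 x 42 mm tall, fixed, with three slots 60 mm apart along its y axis, each holding a key loosely, blade down (shoulder on the block's top, blade width along block x). Origin: centre of its underside, z up
- station: yellow control station screwed to the bench, 84 (x) x 202 (y) x 64 mm tall to its face, fixed; on the face in a row along y: red emergency stop (40 mm across, 29 mm above the face) at y -68 mm, green button at y -8 mm, key switch with round steel bezel (38 mm across, 10 mm above the face) at y +60 mm. Origin: centre of its underside, z up
- keyway (a point): centre of the keyway atop the bezel, 74 mm above the bench; axes as the station's: x along the keyway's width. Keyway 11.2 x 4.6 mm, with a countersink 3.5 mm wide and deep. Fully in, the key's shoulder rests here: its origin on this point. Three sticky spring pins catch the blade about 13, 7 and 2 mm short of fully in and take a push of about 5 to 12 N, less with a small wiggle. It turns only when fully in
- key_cylinder (a joint): angle of the key cylinder, rad: 0 at rest (keyway along the station's x), growing clockwise seen from above to its stop at 1.58. A spring turns it back when the key is let go (0.03 N m at rest, 0.12 N m at the stop). The key has up to 0.14 rad of play in the cylinder, so turn the key about 1.7 rad to bring it to the stop
- key_red: the red-headed key in the key block, same shape as the yellow one; not for this switch, leave it; origin at its shoulder
- key_blue: the blue-headed key in the key block, same shape as the yellow one; not for this switch, leave it; origin at its shoulder
- stock_1: one of the four bottles already in the crate, like bottle_a, origin at its base; leave it
- stock_2: one of the four bottles already in the crate, like bottle_a, origin at its base; leave it
- stock_3: one of the four bottles already in the crate, like bottle_a, origin at its base; leave it
- stock_4: one of the four bottles already in the crate, like bottle_a, origin at its base; leave it
- mug: blue ceramic mug, 80 mm across, 92 mm tall, origin at the centre of its foot; bystander
- tape_roll: roll of brown packing tape lying flat, 104 mm across, 48 mm tall, origin under its centre; bystander
- marker: black marker pen with blue cap lying on the bench between conveyor and control station, 130 mm long, 17 mm thick, origin under its middle; bystander
- box_cutter: orange box cutter lying flat, 175 mm long, 21 mm tall, origin under its middle; bystander
- scanner: black and grey handheld barcode scanner lying down, 195 mm long, 50 mm tall, origin under its middle; bystander
There are look-alikes about, which are no part of the job. Leave any blue look-alike of the bottle_b alone.

How it is judged:
On the way, in this order (a step that is already met when the one before it is completed fails the run):
1. both loose bottles stand upright on the floors of the two empty pockets, one in each, let go (((horizontal distance between bottle_a and pocket_near below 0.012 m and z of bottle_a in the frame of pocket_near between -0.006 and 0.006 m and angle between each of bottle_a, bottle_b's own z axis and vertical below 0.1 rad and horizontal distance between bottle_b and pocket_far below 0.012 m and z of bottle_b in the frame of pocket_far between -0.006 and 0.006 m) or (horizontal distance between bottle_a and pocket_far below 0.012 m and z of bottle_a in the frame of pocket_far between -0.006 and 0.006 m and angle between each of bottle_a, bottle_b's own z axis and vertical below 0.1 rad and horizontal distance between bottle_b and pocket_near below 0.012 m and z of bottle_b in the frame of pocket_near between -0.006 and 0.006 m)) and contact force between the fingers and bottle_a below 0.1 N and contact force between the fingers and bottle_b below 0.1 N), for 0.2 s.
2. the yellow key is fully in the key switch, held, not yet turned (horizontal distance between key_yellow and keyway below 0.004 m and z of key_yellow in the frame of keyway below 0.003 m and angle between key_yellow's own z axis and vertical below 0.12 rad and contact force between the fingers and key_yellow above 1 N and value of joint key_cylinder below 0.4 rad), for 0.1 s.
3. the key is turned to the stop and held there (horizontal distance between key_yellow and keyway below 0.004 m and z of key_yellow in the frame of keyway below 0.003 m and angle between key_yellow's own z axis and vertical below 0.12 rad and contact force between the fingers and key_yellow above 1 N and value of joint key_cylinder above 1.4 rad), for 0.4 s.
At the end, for the whole second after the job is handed in: One loose bottle in each empty pocket (within 12 mm of its centre, 6 mm of its floor, tilt under 0.1 rad), let go; yellow key in the switch (shoulder within 3 mm of the bezel, 4 mm of the axis, tilt under 0.12 rad), cylinder beyond 1.4 rad, the key still gripped by the fingers (all of step 1 and all of step 3); the arm keeps its last pose, push and grip.
It fails at once if another key, a bottle already in the crate or another thing on the bench is shifted more than 40 mm (distance of any of key_red, key_blue, stock_1, stock_2, stock_3, stock_4, mug, tape_roll, marker, box_cutter, scanner from where it was at the start of the episode above 0.04 m).
It fails at once if a loose bottle is let fall (touching nothing and faster than 0.7 m/s) ((linear speed of bottle_a above 0.7 m/s and contact force between anything else and bottle_a below 0.1 N) or (linear speed of bottle_b above 0.7 m/s and contact force between anything else and bottle_b below 0.1 N)).
It also fails if it takes over 72 s, if anything falls off the work surface, if the arm or the gripper's body presses on something with over 40 N, if the wrist force passes 120 N, or if a joint passes its speed limit or range.

## Working session

There is one attempt and no reset: what is moved stays moved. The work goes in short steps, Python scripts to look and compute and a shell command to move; the robot and the scene stay as the last step left them, time stands still between calls to the robot, and variables do not carry over. Pictures are saved under pics/ and viewed, and the job is handed in when it is done.

```bash
ls; mkdir -p pics
python3 - <<'E'
from workcell import get_obs,get_image,hold_point_z
import cv2,numpy as np
o=get_obs();print(o,hold_point_z)
for n in("side","top","wrist"):
    d=get_image(n);cv2.imwrite(f"pics/{n}0.png",d["frame"][:,:,::-1])
    print(n,{k:(np.round(v,4).tolist() if k!="frame" else 0) for k,v in d.items()})
E
```

```text
pics
{'time': 0.0, 'joints': array([ 1.03079325,  0.33389043,  0.03987399,  1.46625792, -0.01336561,
        1.3432868 , -0.05848934]), 'qvel': array([-0.00128182,  0.00150612,  0.00188522,  0.00181397, -0.00124705,
        0.00061435, -0.00117941]), 'tau': array([-2.68645290e-04, -6.56357861e+01,  1.33473918e+00, -4.03787899e+01,
       -5.99803054e-02,  4.49196144e-02,  1.91704821e-04]), 'eef_pos': array([ 0.27709998, -0.58746954,  0.22167905]), 'orientation': array([-3.06413024e+00, -6.86492991e-01,  7.53903183e-04]), 'force': array([-0.47012954,  0.24620021, -0.13269015]), 'torque': array([ 0.01043656,  0.016363  , -0.00422278]), 'width': 0.08667730202021996} 0.0187
side {'frame': 0, 'fx': 478.6141, 'fy': 478.6141, 'cx': 280.4423, 'cy': 212.0797, 'world_from_camera': [[0.7441, -0.3657, 0.5592, -0.367], [-0.6679, -0.3883, 0.6349, -0.9264], [-0.0151, -0.8459, -0.5331, 0.9066], [0.0, 0.0, 0.0, 1.0]]}
top {'frame': 0, 'fx': 524.2757, 'fy': 524.2757, 'cx': 283.5342, 'cy': 207.0697, 'world_from_camera': [[-0.0112, -0.9927, 0.1205, 0.3426], [-0.9998, 0.0094, -0.0157, 0.0624], [0.0145, -0.1206, -0.9926, 1.462], [0.0, 0.0, 0.0, 1.0]]}
wrist {'frame': 0, 'fx': 374.2647, 'fy': 374.2647, 'cx': 282.9551, 'cy': 209.4441, 'tool_from_camera': [[0.0011, -0.9646, -0.2638, 0.0721], [1.0, 0.0008, 0.0012, 0.0017], [-0.0009, -0.2638, 0.9646, -0.1621], [0.0, 0.0, 0.0, 1.0]]}
```

View pics/top0.png

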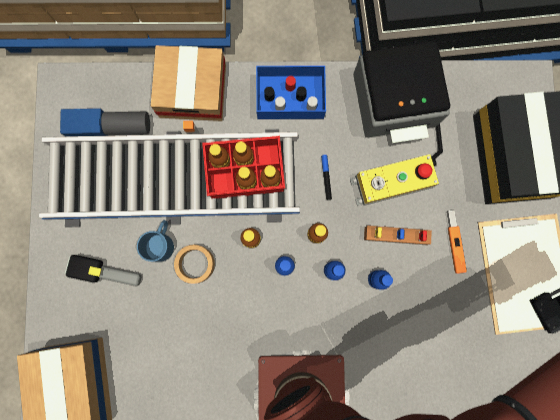

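View pics/side0.png

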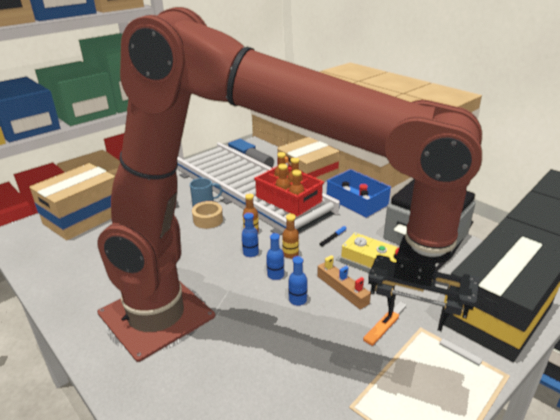

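View pics/wrist0.png

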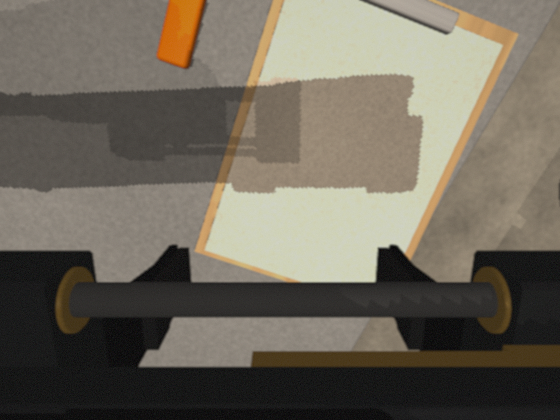

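The top view shows the loose bottles near (250,237) and (317,232). The crate is near (245,167), with its empty pockets near-left and far-right. The key block is near (397,235) and the switch near (377,183). The yellow key looks to be in the left slot. I'll zoom in and measure.

```bash
cat > h.py <<'E'
from workcell import get_obs,get_image
import cv2,numpy as np
from scipy.spatial.transform import Rotation as R
def cam(n):
    o=get_obs(); d=get_image(n)
    if n=="wrist":
        T=np.eye(4);T[:3,:3]=R.from_rotvec(o["orientation"]).as_matrix();T[:3,3]=o["eef_pos"]
        d["world_from_camera"]=T@d["tool_from_camera"]
    return d
def ray(d,u,v):
    T=d["world_from_camera"];r=T[:3,:3]@np.array([(u-d["cx"])/d["fx"],(v-d["cy"])/d["fy"],1]);return T[:3,3],r
def onz(d,u,v,z):
    c,r=ray(d,u,v);return c+r*(z-c[2])/r[2]
def proj(d,p):
    T=np.linalg.inv(d["world_from_camera"]);q=T[:3,:3]@np.asarray(p)+T[:3,3]
    return np.array([d["fx"]*q[0]/q[2]+d["cx"],d["fy"]*q[1]/q[2]+d["cy"]])
def two(d1,u1,d2,u2):
    c1,r1=ray(d1,*u1);c2,r2=ray(d2,*u2)
    s=np.linalg.lstsq(np.c_[r1,-r2],c2-c1,rcond=None)[0]
    a=c1+s[0]*r1;b=c2+s[1]*r2;return (a+b)/2,np.linalg.norm(a-b)
def blobs(d,lo,hi,amin=8):
    m=cv2.inRange(cv2.cvtColor(d["frame"],cv2.COLOR_RGB2HSV),lo,hi)
    n,l,s,c=cv2.connectedComponentsWithStats(m)
    return [(np.round(c[i],1),s[i].tolist()) for i in range(1,n) if s[i][4]>=amin]
def crop(d,x0,y0,x1,y1,k,name):
    cv2.imwrite(name,cv2.resize(d["frame"][y0:y1,x0:x1,::-1],None,fx=k,fy=k,interpolation=cv2.INTER_CUBIC))
E
python3 - <<'E'
from h import *
d=cam("top")
crop(d,195,125,335,255,5.5,"pics/t1.png")
crop(d,300,150,460,260,5,"pics/t2.png")
s=cam("side");crop(s,170,130,430,340,3,"pics/s1.png")
print("top yel");[print(b) for b in blobs(d,(22,120,120),(34,255,255))]
print("side yel");[print(b) for b in blobs(s,(22,120,120),(34,255,255))]
E
```

```text
top yel
(array([240.3, 147. ]), [235, 142, 11, 11, 91])
(array([214.6, 149.5]), [210, 145, 10, 10, 88])
(array([396.9, 178.7]), [357, 155, 82, 48, 1800])
(array([243.8, 172.4]), [239, 167, 11, 12, 94])
(array([269.6, 171. ]), [265, 166, 11, 11, 94])
(array([320.1, 230.1]), [315, 225, 11, 11, 94])
(array([379.1, 231.7]), [377, 227, 5, 11, 39])
(array([248.5, 235.3]), [244, 230, 10, 12, 94])
(array([ 94.2, 270.9]), [88, 266, 13, 11, 101])
side yel
(array([  1.1, 137.5]), [0, 129, 5, 15, 42])
(array([281.1, 154. ]), [278, 152, 8, 5, 32])
(array([294.4, 159.5]), [291, 158, 8, 4, 31])
(array([282.4, 166. ]), [279, 164, 8, 5, 35])
(array([296.2, 172.1]), [293, 170, 8, 5, 35])
(array([249., 196.]), [246, 194, 7, 5, 29])
(array([290.2, 216.9]), [287, 214, 8, 7, 41])
(array([255.4, 221.5]), [254, 220, 4, 4, 11])
(array([366.1, 251.3]), [342, 234, 55, 33, 881])
(array([290.1, 245.1]), [283, 243, 15, 5, 47])
(array([290.5, 250.2]), [284, 248, 14, 5, 39])
(array([328.6, 262.1]), [325, 256, 8, 13, 81])
(array([502.8, 324.7]), [456, 283, 104, 65, 1186])
(array([445.6, 298.7]), [445, 296, 2, 6, 9])
```

View pics/t1.png

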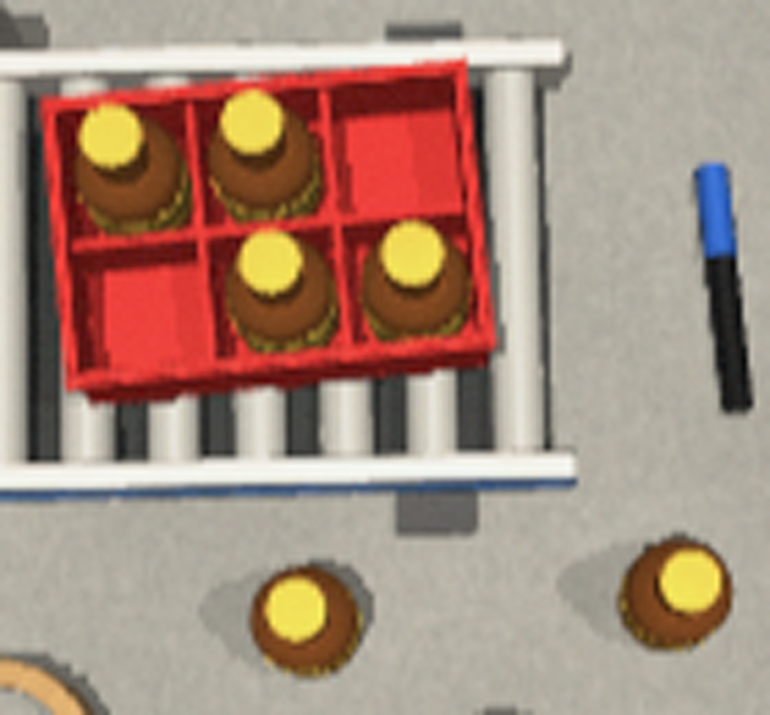

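View pics/t2.png

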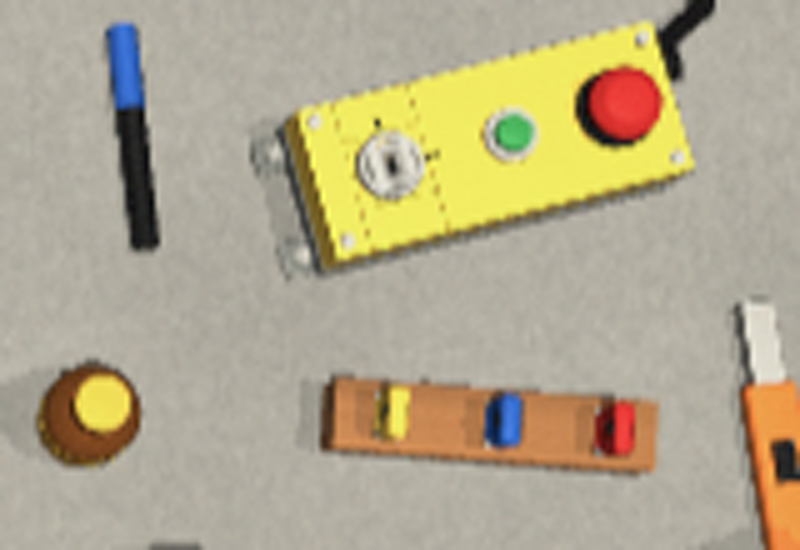

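View pics/s1.png

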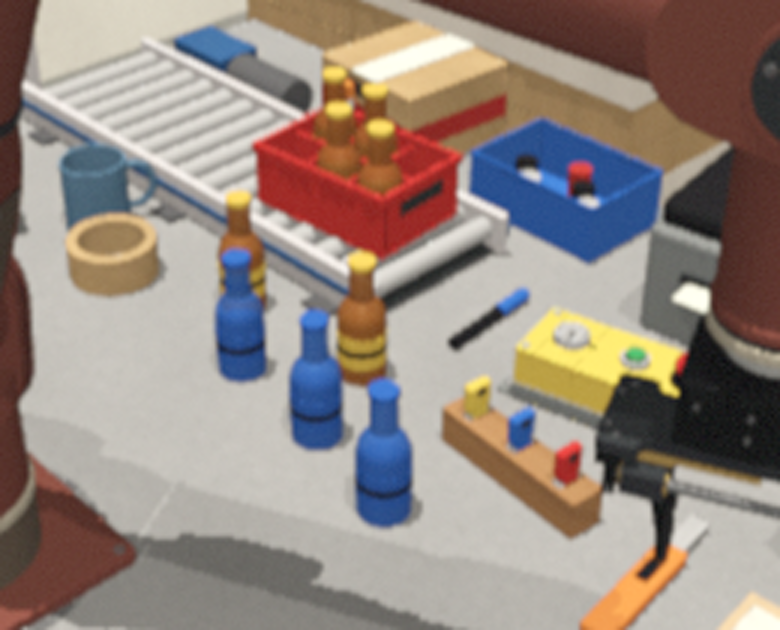

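Run:
```python
from h import *
d=cam("top"); s=cam("side")
P=lambda u,v,z:np.round(onz(d,u,v,z)*1000,1)
print("a",P(248.5,235.3,.14),"b",P(320.1,230.1,.14))
for n,t,ss in(("a",(248.5,235.3),(249,196)),("b",(320.1,230.1),(290.2,216.9))):
    print(n,two(d,t,s,ss))
for c in((240.3,147),(214.6,149.5),(243.8,172.4),(269.6,171)):print("stock",P(*c,.189))
cr=[P(195+x/5.5,125+y/5.5,.125)for x,y in((43,100),(465,62),(495,348),(72,390))]
print(cr,np.mean(cr,axis=0))
print([np.linalg.norm(cr[i]-cr[i-1]) for i in range(4)])
print("station corners",st:=[P(300+x/5,150+y/5,.064)for x,y in((295,112),(652,22),(692,168),(338,263))])
print([np.linalg.norm(st[i]-st[i-1]) for i in range(4)],np.mean(st,axis=0))
print("keyway",P(300+392/5,150+163/5,.074),"green",P(300+514/5,150+132/5,.07), "red", P(300+624/5,150+104/5,.093))
print("block corners",bl:=[P(300+x/5,150+y/5,.042)for x,y in((335,378),(655,402),(652,470),(325,450))],np.mean(bl,axis=0))
for c in((393,412),(504,420),(616,428)):print("key",P(300+c[0]/5,150+c[1]/5,.08))
for n,lo,hi in(("y",(22,120,120),(34,255,255)),("bl",(105,150,100),(125,255,255)),("r",(0,180,100),(4,255,255))):
  [print(n,b,P(*b[0],.08)) for b in blobs(d,lo,hi,15) if 370<b[0][0]<430 and 225<b[0][1]<242]
```

```text
a [432.1 130.6 140. ] b [443.4 -50.4 140. ]
a (array([0.43209774, 0.13096296, 0.13661403]), np.float64(0.0006601982583276057))
b (array([ 0.44331906, -0.05035058,  0.13740692]), np.float64(0.0008276911210772446))
stock [648.  147.7 189. ]
stock [642.2 211.2 189. ]
stock [584.  139.1 189. ]
stock [587.   75.6 189. ]
[array([674.2, 249.4, 125. ]), array([691.2,  49.5, 125. ]), array([553.6,  36.9, 125. ]), array([535.5, 234.8, 125. ])] [613.625 142.65  125.   ]
[np.float64(139.4663041741625), np.float64(200.62155916052492), np.float64(138.17568527060035), np.float64(198.72599226070054)]
station corners [array([ 605.1, -165.6,   64. ]), array([ 653.3, -362.5,   64. ]), array([ 572.4, -380.6,   64. ]), array([ 522.2, -186.5,   64. ])]
[np.float64(85.49397639600112), np.float64(202.7137143855837), np.float64(82.90006031360892), np.float64(200.4865332135802)] [ 588.25 -273.8    64.  ]
keyway [ 574.9 -215.5   74. ] green [ 592. -283.   70.] red [ 602.5 -336.7   93. ]
block corners [array([ 461.9, -186.9,   42. ]), array([ 447.1, -361.3,   42. ]), array([ 410.1, -358. ,   42. ]), array([ 422.8, -180.2,   42. ])] [ 435.475 -271.6     42.   ]
key [ 440.4 -210.4   80. ]
key [ 435.5 -269.2   80. ]
key [ 430.7 -328.6   80. ]
y (array([379.1, 231.9]), [377, 227, 5, 11, 38]) [ 441.7 -211.8   80. ]
bl (array([401.5, 233.6]), [400, 229, 4, 10, 37]) [ 436.6 -271.1   80. ]
r (array([424.3, 235.7]), [421, 231, 6, 10, 42]) [ 430.4 -331.5   80. ]
```

```bash
cat >> h.py <<'E'
def yaw_y():
    m=R.from_rotvec(get_obs()["orientation"]).as_matrix();return np.degrees(np.arctan2(m[1,1],m[0,1]))
def go(p,yaw=None):
    o=get_obs();m=R.from_rotvec(o["orientation"]).as_matrix()
    t=m.T@(np.asarray(p)-o["eef_pos"]);y=yaw_y()
    sp=0 if yaw is None else (y-yaw+180)%360-180
    print("t",round(o["time"],2),"eef",np.round(o["eef_pos"]*1000,1),"yaw",round(y,1),"tilt",np.round(m[:,2],3),"| shift mm",np.round(t*1000,1),"spin",round(sp,1),"F",np.round(o["force"],1),"w",round(o["width"]*1000,1),"q",np.round(o["joints"],2))
E
python3 -c "
from h import *
go([.443,-.050,.22],0)"
```

```text
t 0.35 eef [ 277.3 -587.8  222.3] yaw -64.7 tilt [-0.  0. -1.] | shift mm [ 379.3 -415.6    2.5] spin -64.7 F [-0.6 -0.2 -0.2] w 87.2 q [ 1.03  0.33  0.04  1.47 -0.01  1.34 -0.06]
```

```bash
python3 -m jog '.015 -.016 0 -4;.04 -.044 -.005 -9;.066 -.072 -.01 -15;.093 -.102 -.02 -21;.12 -.131 -.02 -27;.147 -.161 -.02 -33;.174 -.191 -.02 -39;.201 -.22 -.02 -45;.228 -.25 -.02 -51;.255 -.279 -.02 -57;.282 -.309 -.02 -63;.3 -.33 -.02 -64.7' 0.087 30; python3 -c "
from h import *
go([.443,-.050,.24],0)"
```

```text
time: 1.35
eef_pos: [0.4086, -0.1576, 0.2428]
orientation: [2.212, 2.23, 0.001]
force: [0.0, 0.8, 0.5]
width: 0.0872
t 1.35 eef [ 408.6 -157.6  242.8] yaw 0.5 tilt [ 0.001  0.    -1.   ] | shift mm [107.4  35.3   2.9] spin 0.5 F [0.  0.8 0.5] w 87.2 q [ 0.67 -0.1  -0.38  1.9  -0.04  1.33  0.32]
```

```bash
python3 -m jog '.03 .01 0 0;.065 .021 0 0;.095 .031 0 0;.107 .035 .003 0;.107 .035 .003 0;.107 .035 .003 0'
python3 - <<'E'
from h import *
go([.443,-.050,.1])
d=cam("wrist");cv2.imwrite("pics/w1.png",d["frame"][:,:,::-1])
for b in blobs(d,(22,120,120),(34,255,255),60):print(b,np.round(onz(d,*b[0],.14)*1000,1))
print(proj(d,[.443,-.05,.14]))
E
```

```text
time: 1.85
eef_pos: [0.4426, -0.0501, 0.2399]
orientation: [2.21, 2.232, 0.0]
force: [-0.1, 0.1, -0.5]
width: 0.0872
t 1.85 eef [442.6 -50.1 239.9] yaw 0.6 tilt [ 0. -0. -1.] | shift mm [1.000e-01 3.000e-01 1.399e+02] spin 0 F [-0.1  0.1 -0.5] w 87.2 q [ 0.57 -0.08 -0.52  1.88 -0.04  1.33  0.07]
(array([550.7,  10.9]), [539, 0, 21, 27, 436]) [611.9  80.8 140. ]
(array([284.6, 205.5]), [266, 188, 38, 36, 1059]) [444.8 -48.5 140. ]
(array([380.6, 333.6]), [362, 317, 37, 35, 1005]) [ 522.8 -153.5  140. ]
(array([281.2, 338.8]), [268, 324, 27, 28, 560]) [ 443.4 -159.   140. ]
[282.05761076 207.46697888]
```

View pics/w1.png

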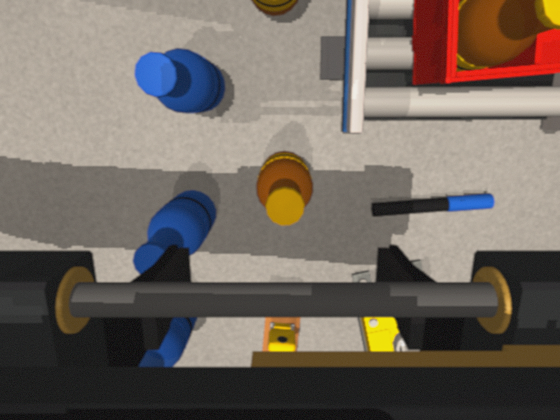

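The wrist view shows bottle_b's cap at (285,206), which agrees with the top view within 2 mm. A blue look-alike stands on the left, so I'll narrow the opening and descend.

```bash
python3 -m jog '0 .001 .01 0;0.001 .0015 .03 0;.001 .0015 .06 0;.001 .0015 .09 0;.001 .0015 .12 0;.001 .0015 .14 0;.001 .0015 .144 0;.001 .0015 .144 0' 0.06 30; python3 -m jog '0 0 0 0;0 0 0 0;0 0 0 0;0 0 0 0;0 0 0 0;0 0 0 0' 0.015 30;  python3 -c "
from h import *
go([.443,-.050,.30],0)"
```

```text
time: 2.57
eef_pos: [0.4427, -0.0509, 0.0945]
orientation: [-2.213, -2.227, 0.002]
force: [0.2, 0.2, -0.5]
width: 0.0607
time: 3.07
eef_pos: [0.4431, -0.0509, 0.095]
orientation: [-2.213, -2.228, 0.001]
force: [2.5, 0.2, -0.3]
width: 0.0283
t 3.07 eef [443.1 -50.9  95. ] yaw 0.4 tilt [-0.001  0.    -1.   ] | shift mm [   1.    -0.4 -205. ] spin 0.4 F [ 2.5  0.2 -0.3] w 28.3 q [ 0.55  0.07 -0.54  2.07  0.04  1.02 -0.01]
```

```bash
python3 -m jog '0 0 0 0;0 0 0 0;0 0 0 0;0 0 -.01 0;0 0 -.03 0;0 0 -.06 0;0 0 -.09 0;0 0 -.12 0;0 0 -.15 0;0 0 -.18 0;0 0 -.2 0;0 0 -.205 0' 0.015 30;  python3 -c "
from h import *
go([.6525,.0815,.30],0)
d=cam('wrist');cv2.imwrite('pics/w2.png',d['frame'][:,:,::-1])"
```

```text
time: 4.07
eef_pos: [0.4446, -0.0508, 0.3041]
orientation: [2.211, 2.227, 0.003]
force: [0.1, -0.0, -3.4]
width: 0.0279
t 4.07 eef [444.6 -50.8 304.1] yaw 0.4 tilt [ 0.004 -0.001 -1.   ] | shift mm [130.8 208.8   4.7] spin 0.4 F [ 0.1 -0.  -3.4] w 27.9 q [ 0.58 -0.1  -0.51  1.77 -0.05  1.45  0.08]
```

View pics/w2.png

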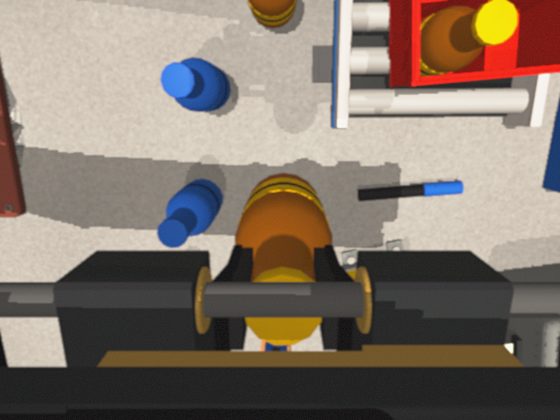

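```bash
python3 -m jog '.005 .008 0 0;.014 .023 0 0;.028 .045 0 0;.045 .072 0 0;.063 .1 0 0;.08 .128 0 0;.097 .155 0 0;.112 .18 0 0;.124 .198 0 0;.13 .208 0 0;.13 .208 0 0;.13 .208 0 0';  python3 - <<'E'
from h import *
go([.6525,.0815,.154],5)
d=cam('top');crop(d,195,95,335,225,5.5,"pics/t3.png")
s=cam('side');crop(s,220,80,360,220,4.5,"pics/s3.png")
d=cam('wrist');cv2.imwrite('pics/w3.png',d['frame'][:,:,::-1])
E
```

```text
time: 5.12
eef_pos: [0.6511, 0.0816, 0.3006]
orientation: [-2.211, -2.23, 0.001]
force: [0.0, 0.3, -2.8]
width: 0.0279
t 5.12 eef [651.1  81.6 300.6] yaw 0.5 tilt [-0.001  0.    -1.   ] | shift mm [-1.000e-01  1.600e+00  1.466e+02] spin -4.5 F [ 0.   0.3 -2.8] w 27.9 q [ 0.26  0.39 -0.64  1.29  0.23  1.53 -0.34]
```

View pics/w3.png

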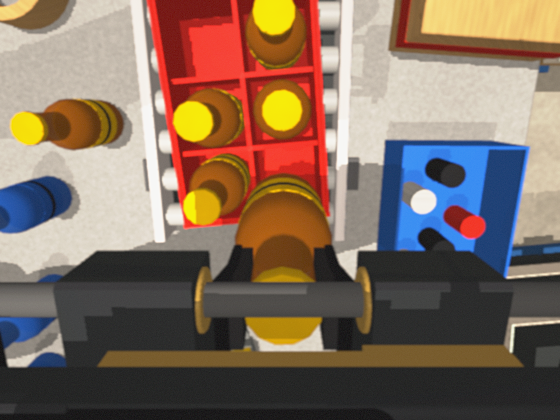

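View pics/s3.png

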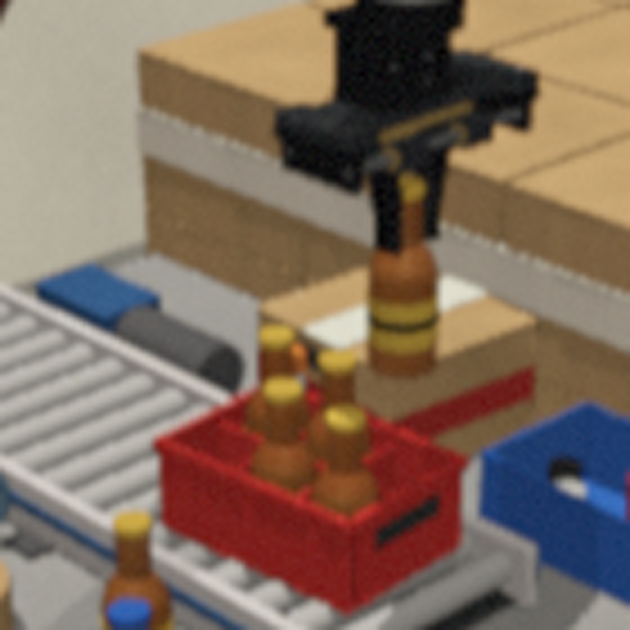

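Run:
```python
from h import *
d=cam('wrist')
for b in blobs(d,(22,120,120),(34,255,255),200):print(b,np.round(onz(d,*b[0],.189)*1000,1))
for n,(x,y) in dict(fr=(190,223),mid=(243,73),midr=(250,146)).items():print(n,np.round(onz(d,x,y,.125)*1000,1))
crop(d,140,0,360,250,3,"pics/w4.png")
# bottle in hand: side/top
s=cam('side');t=cam('top')
for n,dd in(("s",s),("t",t)):
  print(n,[b for b in blobs(dd,(20,100,80),(34,255,255),10) if 180<b[0][0]<340 and b[0][1]<240])
```

```text
(array([273.2,  15.2]), [253, 0, 42, 36, 1227]) [644.5 209.3 189. ]
(array([449.1,  15.5]), [423, 0, 57, 34, 1455]) [762.2 210.  189. ]
(array([510.9,  15.4]), [504, 0, 16, 36, 209]) [803.5 210.4 189. ]
(array([281.3, 109.4]), [262, 90, 40, 40, 1250]) [650.3 148.5 189. ]
(array([192.8, 120.3]), [173, 101, 40, 40, 1237]) [587.  140.5 189. ]
(array([ 27.7, 127.6]), [10, 112, 37, 33, 928]) [467.9 134.5 189. ]
(array([284.1, 192. ]), [245, 185, 77, 24, 330]) [652.8  88.3 189. ]
(array([201.6, 205.4]), [184, 188, 37, 35, 1028]) [590.1  77.5 189. ]
(array([282.9, 275.2]), [256, 267, 57, 14, 515]) [652.4  19.9 189. ]
(array([282.8, 328. ]), [246, 318, 76, 26, 1380]) [652.7 -28.3 189. ]
fr [564.1  43.1 125. ]
mid [617.2 177.8 125. ]
midr [622.2 116.  125. ]
s [(array([311.3, 120.8]), [309, 119, 6, 5, 26]), (array([309.4, 151.7]), [302, 146, 16, 12, 129]), (array([280.9, 154. ]), [278, 152, 8, 5, 34]), (array([294.5, 159.9]), [290, 158, 10, 5, 42]), (array([282.5, 166.2]), [279, 164, 8, 6, 39]), (array([296.2, 172.7]), [292, 170, 9, 6, 39]), (array([249.2, 196.1]), [246, 194, 8, 6, 37]), (array([255.9, 222.7]), [254, 218, 5, 10, 27])]
t [(array([240.4, 147.3]), [235, 142, 11, 11, 90]), (array([214.9, 149.7]), [210, 145, 11, 11, 93]), (array([266.9, 172.1]), [265, 166, 6, 11, 39]), (array([243.7, 172.5]), [239, 168, 11, 11, 92]), (array([252.8, 184.7]), [251, 181, 5, 7, 13]), (array([248.5, 235.3]), [244, 230, 10, 12, 94])]
```

View pics/w4.png

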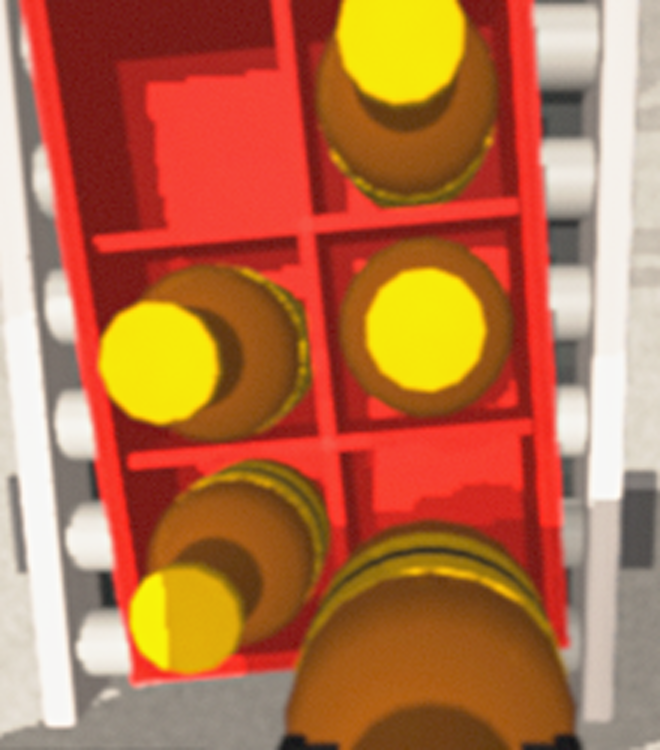

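View pics/t3.png

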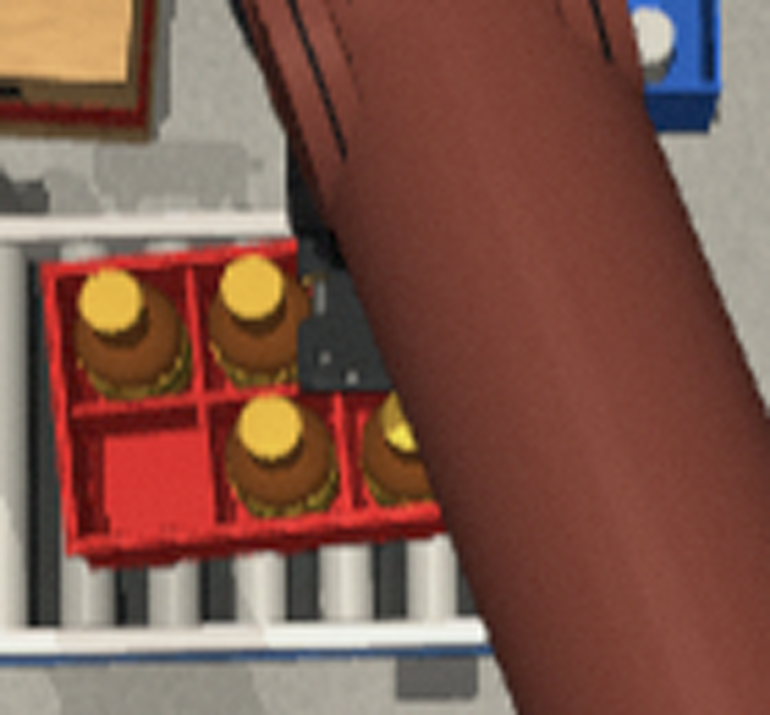

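Run:
```python
from h import *
d=cam('wrist')
f=lambda x,y,z:np.round(onz(d,140+x/3,y/3,z)*1000,1)
print("div",f(340,480,.125),"rim",f(548,480,.125),"junction",f(330,443,.125), "far-rim T",f(530,425,.125),"nearrim left end", f(118,460,.125))
print("right wall",f(135,672,.125),f(300,660,.125))
print("bottle body L,R at z~.25",f(305,620,.25),f(560,620,.25))
```

```text
div [625.5 103.3 125. ] rim [688.7 103.7 125. ] junction [622.7 114.4 125. ] far-rim T [682.7 120.1 125. ] nearrim left end [558.6 108.9 125. ]
right wall [559.6  41.8 125. ] [612.1  46.1 125. ]
bottle body L,R at z~.25 [627.6  92.8 250. ] [678.2  93.1 250. ]
```

```bash
python3 -m jog '0 .001 .005 0;0 .003 .02 0;0 .004 .045 0;0 .004 .063 0;0 .004 .07 0;0 .004 .07 0;0 .004 .07 0';  python3 - <<'E'
from h import *
go([.655,.0818,.154])
s=cam('side');crop(s,240,80,360,200,5,"pics/s4.png")
d=cam('wrist');crop(d,140,0,360,250,3,"pics/w5.png")
E
```

```text
time: 6.05
eef_pos: [0.6555, 0.0799, 0.2341]
orientation: [2.213, 2.226, 0.002]
force: [-0.4, 0.6, -3.4]
width: 0.0279
t 6.05 eef [655.5  79.9 234.1] yaw 0.3 tilt [ 0.003 -0.001 -1.   ] | shift mm [ 2.  -0.8 80.1] spin 0 F [-0.4  0.6 -3.4] w 27.9 q [ 0.27  0.42 -0.63  1.39  0.25  1.41 -0.35]
```

View pics/w5.png

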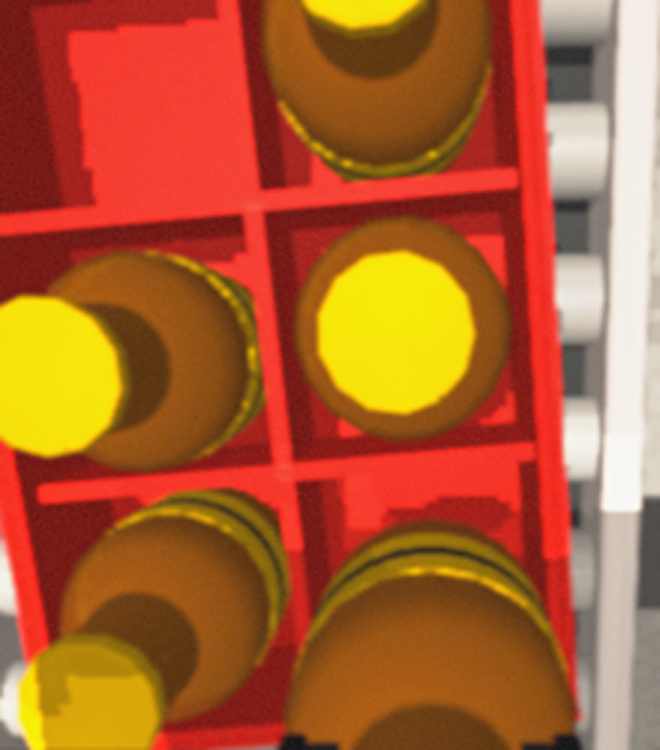

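View pics/s4.png

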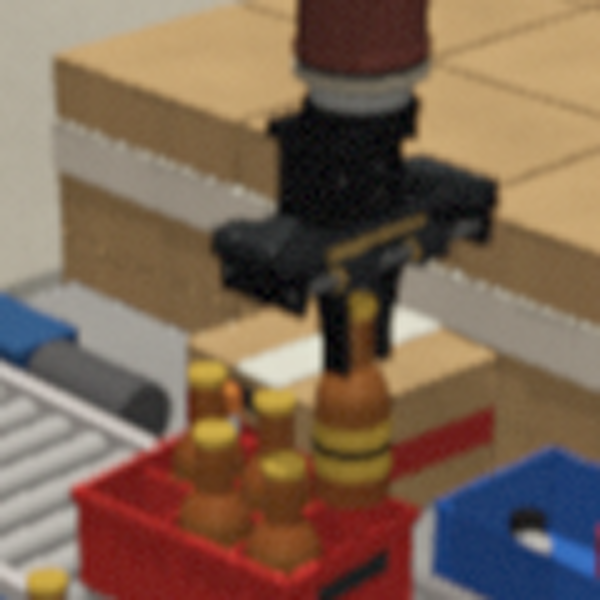

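Run:
```python
from h import *
d=cam('wrist')
f=lambda x,y,z:np.round(onz(d,140+x/3,y/3,z)*1000,1)
print("bottle front bottom",f(432,525,.139),"minus 26 in y")
print("divider at col",f(434,458,.125), "junction",f(285,470,.125),"upper junction",f(254,203,.125),"rim outer",f(540,190,.125),f(573,640,.125))
```

```text
bottle front bottom [658.1 104.7 139. ] minus 26 in y
divider at col [658.6 118.5 125. ] junction [622.6 115.4 125. ] upper junction [617.2 176.  125. ] rim outer [682.2 179.3 125. ] [694.1  73.  125. ]
```

```bash
python3 -m jog '.002 0 0 0;.0035 0 .005 0;.0035 0 .01 0;.0035 0 .015 0;.0035 0 .02 0;.0035 0 .025 0;.0035 0 .03 0;.0035 0 .03 0';  python3 - <<'E'
from h import *
go([.655,.0833,.146])
s=cam('side');crop(s,240,80,360,200,5,"pics/s5.png")
d=cam('wrist');crop(d,140,0,360,250,3,"pics/w6.png")
E
```

```text
time: 6.87
eef_pos: [0.6556, 0.0834, 0.2036]
orientation: [2.213, 2.226, 0.003]
force: [0.3, 0.5, -3.0]
width: 0.0278
t 6.87 eef [655.6  83.4 203.6] yaw 0.3 tilt [ 0.003 -0.001 -1.   ] | shift mm [ 0.  -0.8 57.6] spin 0 F [ 0.3  0.5 -3. ] w 27.8 q [ 0.27  0.43 -0.63  1.44  0.26  1.35 -0.37]
```

View pics/w6.png

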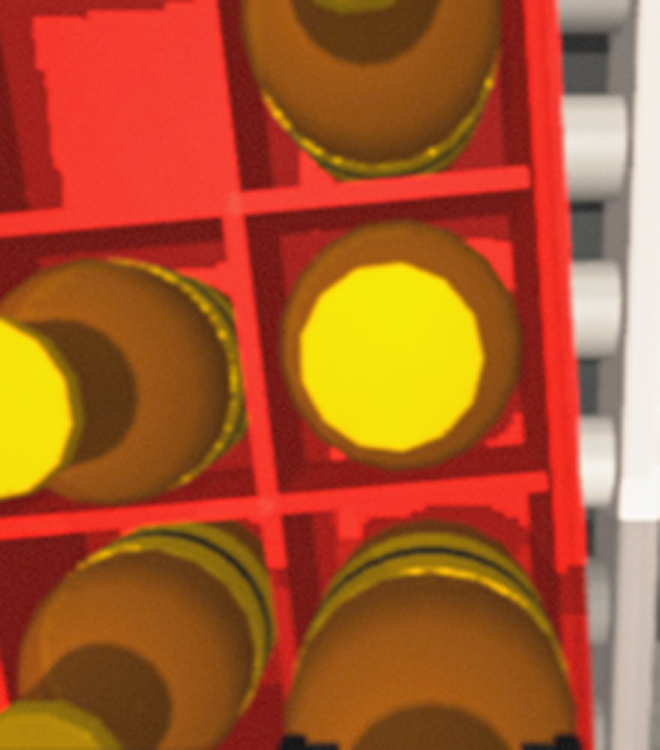

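View pics/s5.png

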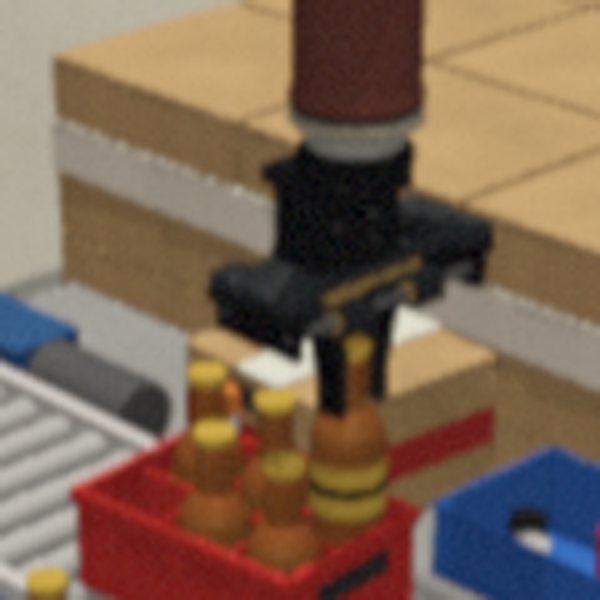

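```bash
python3 -m jog '0 0 .005 0;0 0 .012 0;0 0 .02 0;0 0 .028 0;0 0 .036 0;0 0 .043 0;0 0 .049 0;0 0 .053 0;0 0 .055 0;0 0 .055 0';  python3 - <<'E'
from h import *
go([.655,.0833,.144])
s=cam('side');crop(s,240,80,360,200,5,"pics/s6.png")
E
```

```text
time: 7.8
eef_pos: [0.6562, 0.0835, 0.1494]
orientation: [2.212, 2.225, 0.004]
force: [-0.2, -0.3, -3.9]
width: 0.028
t 7.8 eef [656.2  83.5 149.4] yaw 0.3 tilt [ 0.004 -0.001 -1.   ] | shift mm [-0.2 -1.2  5.4] spin 0 F [-0.2 -0.3 -3.9] w 28.0 q [ 0.26  0.47 -0.62  1.5   0.28  1.25 -0.39]
```

View pics/s6.png

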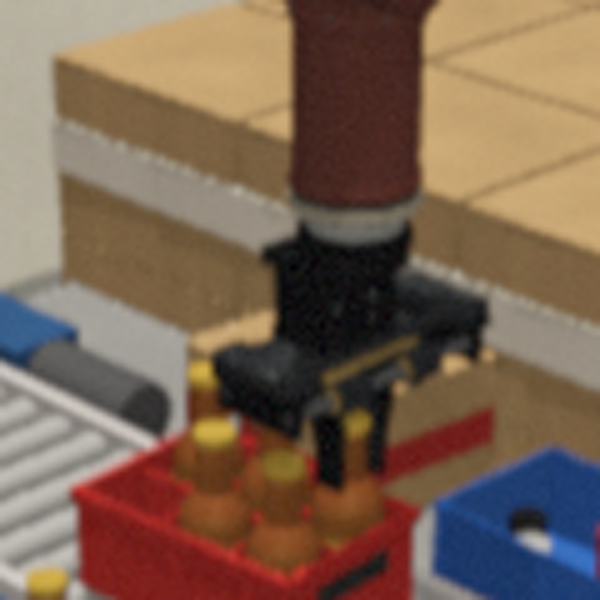

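```bash
python3 -m jog '0 0 .001 0;0 0 .002 0;0 0 .003 0;0 0 .004 0;0 0 .004 0';python3 -m jog '0 0 .001 0;0 0 .0015 0;0 0 .0015 0'
```

```text
time: 8.27
eef_pos: [0.6563, 0.0835, 0.1457]
orientation: [2.212, 2.225, 0.004]
force: [-0.3, -1.5, -3.5]
width: 0.0277
time: 8.52
eef_pos: [0.6564, 0.0835, 0.1442]
orientation: [2.212, 2.225, 0.004]
force: [-0.9, -0.4, -3.0]
width: 0.0275
```

```bash
python3 -m jog '0 0 .001 0;0 0 .002 0;0 0 .002 0';python3 -m jog '0 0 .001 0;0 0 .002 0;0 0 .002 0'
```

```text
time: 8.77
eef_pos: [0.6571, 0.0836, 0.144]
orientation: [2.211, 2.224, 0.006]
force: [-2.4, -1.2, 7.7]
width: 0.0279
time: 9.02
eef_pos: [0.6574, 0.0836, 0.1439]
orientation: [2.211, 2.223, 0.007]
force: [-5.4, -1.4, 12.5]
width: 0.0276
```

The force reading shows contact with the floor at TCP z 0.144. I'll release the bottle and lift.

```bash
python3 -m jog '0 0 -.001 0;0 0 -.002 0;0 0 -.002 0;0 0 -.002 0;0 0 -.002 0' 0.046; python3 -m jog '0 0 -.01 0;0 0 -.03 0;0 0 -.06 0;0 0 -.09 0;0 0 -.12 0;0 0 -.145 0;0 0 -.145 0;0 0 -.145 0';  python3 - <<'E'
from h import *
go([.432,.131,.24],0)
s=cam('side');crop(s,240,80,360,200,5,"pics/s7.png")
d=cam('wrist');cv2.imwrite('pics/w7.png',d['frame'][:,:,::-1])
for b in blobs(d,(22,120,120),(34,255,255),200):print(b,np.round(onz(d,*b[0],.189)*1000,1))
E
```

```text
time: 9.43
eef_pos: [0.6574, 0.0836, 0.1457]
orientation: [2.211, 2.223, 0.007]
force: [0.1, -0.0, -0.5]
width: 0.0449
time: 10.1
eef_pos: [0.6569, 0.0842, 0.293]
orientation: [2.209, 2.222, 0.012]
force: [-0.3, -0.6, -0.2]
width: 0.046
t 10.1 eef [656.9  84.2 293. ] yaw 0.3 tilt [ 0.011 -0.001 -1.   ] | shift mm [  48.1 -225.2   50.4] spin 0.3 F [-0.3 -0.6 -0.2] w 46.0 q [ 0.26  0.4  -0.64  1.3   0.24  1.51 -0.35]
(array([263.3,  16.9]), [242, 0, 43, 39, 1399]) [644.7 209.7 189. ]
(array([272.3, 115.4]), [253, 95, 40, 42, 1326]) [650.5 148.5 189. ]
(array([ 88.1, 125.1]), [72, 104, 24, 45, 214]) [524.1 141.2 189. ]
(array([180.3, 126.7]), [160, 107, 42, 41, 1333]) [587.1 140.6 189. ]
(array([ 13. , 133.8]), [0, 117, 31, 34, 846]) [471.8 135.1 189. ]
(array([284.9, 204.3]), [266, 186, 38, 37, 1073]) [659.6  85.7 189. ]
(array([190.2, 214.6]), [171, 197, 39, 37, 1117]) [590.2  77.6 189. ]
```

View pics/w7.png

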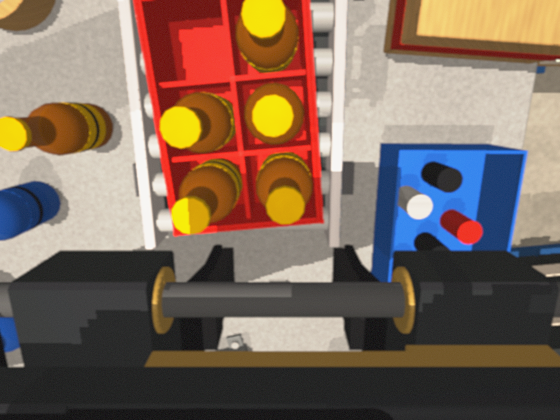

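View pics/s7.png

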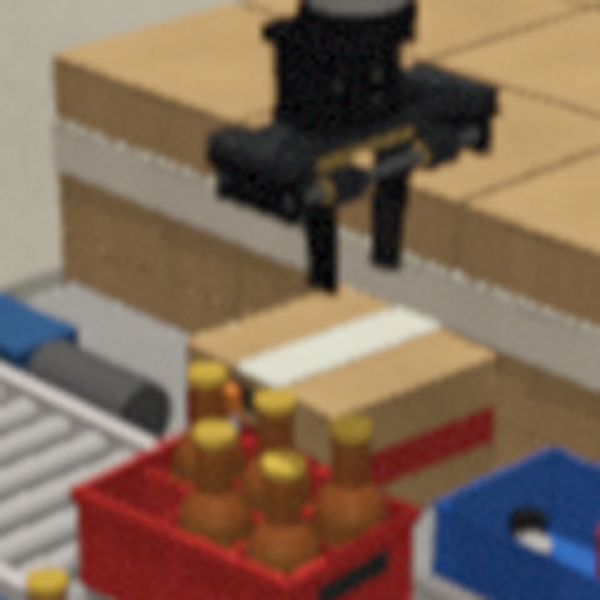

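Bottle_b's cap at (285,204) agrees with the pocket centre to within 2 mm, and the bottle looks upright. Bottle_a is next.

```bash
python3 -m jog '.004 -.018 .004 0;.01 -.047 .01 0;.017 -.08 .016 0;.024 -.113 .024 0;.031 -.146 .032 0;.038 -.178 .04 0;.044 -.206 .046 0;.048 -.221 .05 0;.048 -.225 .05 0;.048 -.225 .05 0;.048 -.225 .05 0' 0.06;  python3 - <<'E'
from h import *
go([.432,.1305,.095],0)
d=cam('wrist');cv2.imwrite('pics/w8.png',d['frame'][:,:,::-1])
for b in blobs(d,(22,120,120),(34,255,255),200):print(b,np.round(onz(d,*b[0],.14)*1000,1))
E
```

```text
time: 11.12
eef_pos: [0.4316, 0.1298, 0.2383]
orientation: [2.212, 2.222, 0.006]
force: [-0.1, 0.0, 0.6]
width: 0.0598
t 11.12 eef [431.6 129.8 238.3] yaw 0.3 tilt [ 0.007 -0.002 -1.   ] | shift mm [  1.   -0.6 143.3] spin 0.3 F [-0.1  0.   0.6] w 59.8 q [ 0.36 -0.07 -0.71  1.87 -0.04  1.32 -0.33]
(array([534.9, 151.2]), [524, 142, 35, 33, 231]) [608.2 171.4 140. ]
(array([283.4, 203.5]), [265, 185, 38, 38, 1087]) [433.6 133.1 140. ]
(array([537.2, 213.4]), [513, 189, 47, 62, 1909]) [618.3 126.4 140. ]
```

View pics/w8.png

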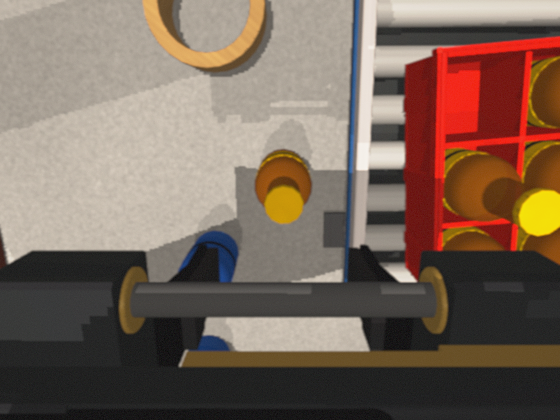

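```bash
python3 -m jog '.0005 0 .01 0;0.001 0 .03 0;.0012 -.0005 .06 0;.0012 -.0005 .09 0;.0012 -.0005 .12 0;.0012 -.0005 .138 0;.0012 -.0005 .1435 0;.0012 -.0005 .1435 0'; python3 -m jog '0 0 0 0;0 0 0 0;0 0 0 0;0 0 0 0;0 0 0 0;0 0 0 0;0 0 0 0' 0.015 30;  python3 -c "
from h import *
go([.432,.131,.30],0)"
```

```text
time: 11.83
eef_pos: [0.4316, 0.1307, 0.0931]
orientation: [2.214, 2.225, 0.003]
force: [-0.2, 0.2, 0.6]
width: 0.0601
time: 12.42
eef_pos: [0.4321, 0.1308, 0.0936]
orientation: [2.214, 2.224, 0.005]
force: [0.5, -0.0, 1.7]
width: 0.0282
t 12.42 eef [432.1 130.8  93.6] yaw 0.3 tilt [ 0.005 -0.    -1.   ] | shift mm [ 1.000e-01  8.000e-01 -2.064e+02] spin 0.3 F [ 0.5 -0.   1.7] w 28.2 q [ 0.33  0.1  -0.74  2.06  0.08  1.01 -0.45]
```

```bash
python3 -m jog '0 0 -.008 0;0 0 -.025 0;0 0 -.05 0;0 0 -.08 0;0 0 -.11 0;0 0 -.14 0;0 0 -.17 0;0 0 -.19 0;0 0 -.195 0;0 0 -.195 0';  python3 -c "
from h import *
go([.5775,.2038,.285],0)"
```

```text
time: 13.25
eef_pos: [0.4315, 0.1311, 0.2896]
orientation: [2.213, 2.223, 0.007]
force: [-0.4, 0.4, -4.1]
width: 0.0282
t 13.25 eef [431.5 131.1 289.6] yaw 0.3 tilt [ 0.007 -0.    -1.   ] | shift mm [ 72.  146.3   5.6] spin 0.3 F [-0.4  0.4 -4.1] w 28.2 q [ 0.38 -0.1  -0.71  1.79 -0.06  1.42 -0.31]
```

```bash
python3 -m jog '.004 .008 0 0;.011 .022 0 0;.021 .042 0 0;.033 .066 0 0;.045 .09 0 0;.056 .113 0 0;.065 .132 0 0;.071 .144 0 0;.072 .1465 0 0;.072 .1465 0.005 0;.072 .1465 .005 0';  python3 - <<'E'
from h import *
go([.5775,.2038,.204],0)
t=cam('top');crop(t,195,95,335,225,5.5,"pics/t9.png")
s=cam('side');crop(s,220,80,360,220,4.5,"pics/s9.png")
d=cam('wrist');crop(d,130,0,350,250,3,"pics/w9.png")
E
```

```text
time: 14.17
eef_pos: [0.5766, 0.2037, 0.2831]
orientation: [2.213, 2.225, 0.002]
force: [-0.3, -0.1, -3.8]
width: 0.0283
t 14.17 eef [576.6 203.7 283.1] yaw 0.3 tilt [ 0.003 -0.001 -1.   ] | shift mm [ 0.2  0.6 79.1] spin 0.3 F [-0.3 -0.1 -3.8] w 28.3 q [ 0.19  0.32 -0.77  1.44  0.22  1.47 -0.57]
```

View pics/w9.png

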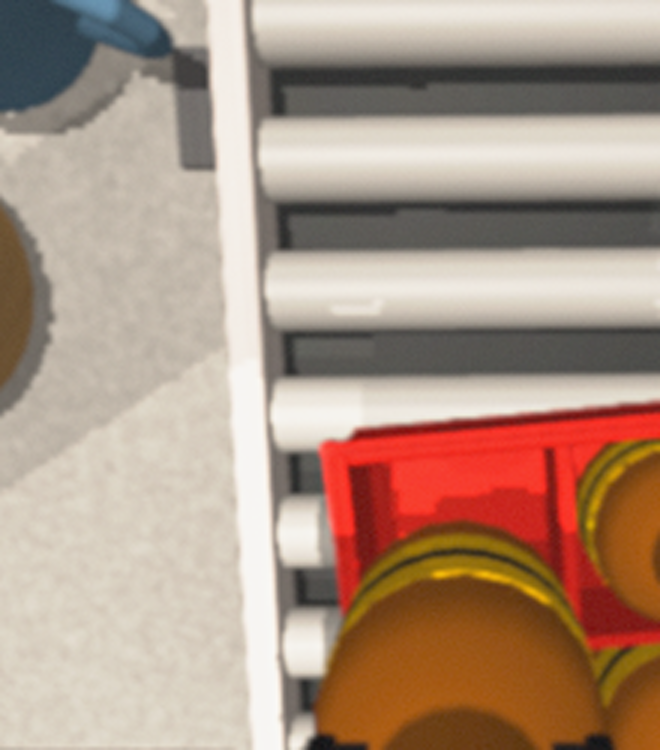

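View pics/t9.png

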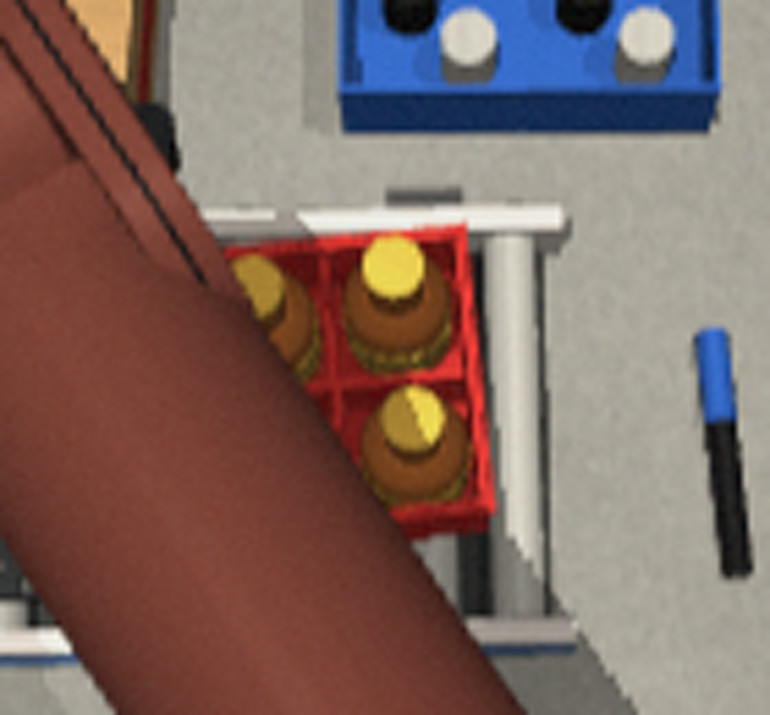

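Run:
```python
from h import *
d=cam('wrist')
f=lambda x,y,z:np.round(onz(d,130+x/3,y/3,z)*1000,1)
print("corner outer",f(322,443,.125),"divider T (wall centre)",f(563,437,.125),"near wall centre low",f(345,560,.125),"div low",f(568,560,.125))
print("bottle L R",f(340,620,.24),f(585,620,.24),"front bottom",f(463,523,.189))
```

```text
corner outer [539.9 239.8 125. ] divider T (wall centre) [608.5 241.8 125. ] near wall centre low [545.7 205.9 125. ] div low [611.1 206.1 125. ]
bottle L R [555.5 218.5 240. ] [602.4 218.7 240. ] front bottom [579.5 228.3 189. ]
```

```bash
python3 -m jog '.001 0 .005 0;.0018 0 .02 0;.0018 0 .04 0;.0018 0 .058 0;.0018 0 .066 0;.0018 0 .072 0;.0018 0 .078 0;.0018 0 .083 0;.0018 0 .083 0';  python3 - <<'E'
from h import *
go([.5768,.2055,.146])
d=cam('wrist');crop(d,130,0,350,250,3,"pics/w10.png")
s=cam('side');crop(s,220,80,360,220,4.5,"pics/s10.png")
E
```

```text
time: 15.12
eef_pos: [0.5777, 0.205, 0.2023]
orientation: [2.213, 2.222, 0.006]
force: [-0.3, -0.3, -3.3]
width: 0.0286
t 15.12 eef [577.7 205.  202.3] yaw 0.2 tilt [ 0.007 -0.001 -1.   ] | shift mm [ 0.6 -1.3 56.3] spin 0 F [-0.3 -0.3 -3.3] w 28.6 q [ 0.18  0.36 -0.76  1.56  0.26  1.32 -0.6 ]
```

View pics/w10.png

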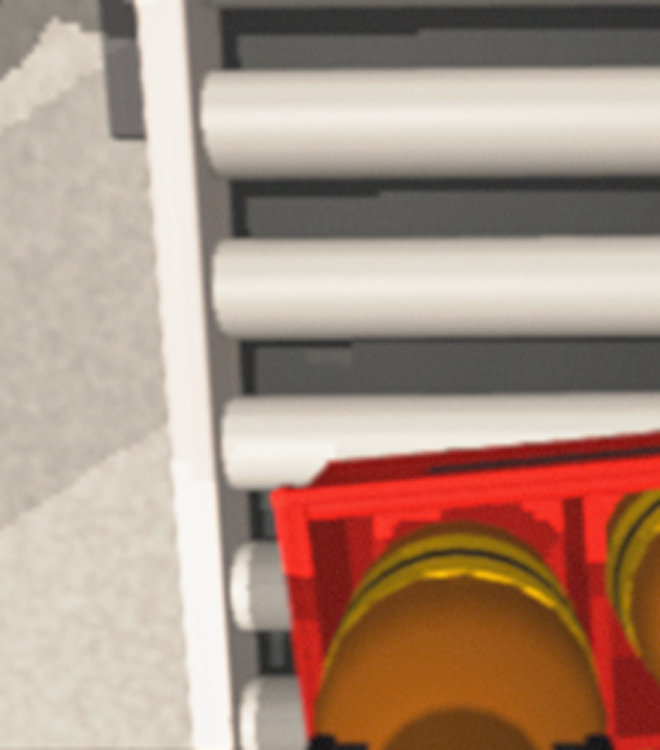

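```bash
python3 -m jog '0 -.0005 .005 0;0 -.0008 .012 0;0 -.0008 .02 0;0 -.0008 .028 0;0 -.0008 .036 0;0 -.0008 .043 0;0 -.0008 .049 0;0 -.0008 .053 0;0 -.0008 .056 0;0 -.0008 .057 0;0 -.0008 .058 0'; python3 -m jog '0 0 .001 0;0 0 .002 0;0 0 .002 0'
```

```text
time: 16.13
eef_pos: [0.5777, 0.2053, 0.1452]
orientation: [2.212, 2.222, 0.008]
force: [-0.2, 0.6, -3.6]
width: 0.0283
time: 16.38
eef_pos: [0.5778, 0.2053, 0.1433]
orientation: [2.212, 2.222, 0.008]
force: [0.5, -0.7, -4.1]
width: 0.0283
```

```bash
python3 -m jog '0 0 .001 0;0 0 .0015 0;0 0 .0015 0'; python3 -m jog '0 0 .001 0;0 0 .0015 0;0 0 .0015 0'
```

```text
time: 16.63
eef_pos: [0.5782, 0.2055, 0.1428]
orientation: [2.212, 2.221, 0.01]
force: [-1.4, -1.0, 4.4]
width: 0.0283
time: 16.88
eef_pos: [0.5786, 0.2056, 0.1426]
orientation: [2.212, 2.221, 0.011]
force: [-3.3, -3.2, 9.4]
width: 0.0282
```

```bash
python3 -m jog '0 0 -.001 0;0 0 -.0015 0;0 0 -.0015 0;0 0 -.0015 0;0 0 -.0015 0' 0.046; python3 -m jog '0 0 -.01 0;0 0 -.03 0;0 0 -.06 0;0 0 -.09 0;0 0 -.12 0;0 0 -.145 0;0 0 -.145 0;0 0 -.145 0';  python3 - <<'E'
from h import *
go([.4407,-.2118,.22],85)
d=cam('wrist');cv2.imwrite('pics/w11.png',d['frame'][:,:,::-1])
for b in blobs(d,(22,120,120),(34,255,255),200):print(b,np.round(onz(d,*b[0],.189)*1000,1))
E
```

```text
time: 17.3
eef_pos: [0.5785, 0.2056, 0.144]
orientation: [2.212, 2.221, 0.011]
force: [-0.3, -1.5, 0.6]
width: 0.0451
time: 17.97
eef_pos: [0.5776, 0.2063, 0.2911]
orientation: [2.21, 2.22, 0.015]
force: [-0.5, -0.6, -1.3]
width: 0.0462
t 17.97 eef [577.6 206.3 291.1] yaw 0.2 tilt [ 0.013  0.001 -1.   ] | shift mm [-417.5 -139.6   69. ] spin -84.8 F [-0.5 -0.6 -1.3] w 46.2 q [ 0.19  0.31 -0.77  1.43  0.22  1.47 -0.57]
(array([30.2, 96.4]), [24, 80, 16, 36, 241]) [410.2 282.6 189. ]
(array([370.3, 198.6]), [350, 180, 40, 39, 1130]) [643.5 212.6 189. ]
(array([283.5, 207.3]), [265, 187, 45, 49, 1201]) [580.3 206.  189. ]
(array([378.2, 269.9]), [364, 260, 27, 21, 365]) [653.4 156.3 189. ]
(array([291., 276.]), [276, 270, 31, 12, 262]) [586.4 151.3 189. ]
(array([293.9, 346.4]), [281, 341, 27, 10, 206]) [589.5  88.8 189. ]
```

View pics/w11.png

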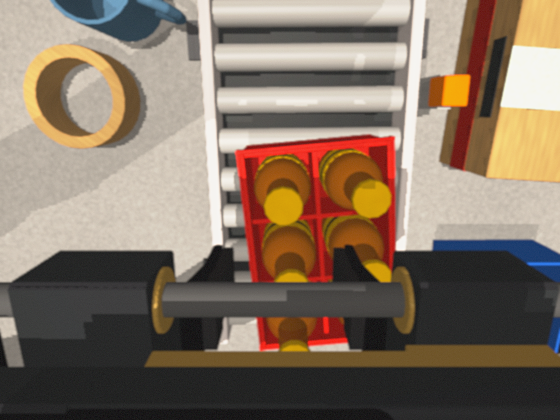

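Both bottles stand in their pockets: a's cap is at (283,207) and reads (580,206) in the wrist frame, which carries a bias of about +2 mm. Next is the key.

```bash
python3 -m jog '-.015 -.005 0 -4;-.04 -.013 0 -10;-.07 -.023 0 -17;-.1 -.033 0 -24;-.135 -.045 .005 -31;-.17 -.057 .01 -38;-.205 -.068 .015 -45;-.24 -.08 .02 -52;-.275 -.092 .03 -59;-.31 -.104 .04 -66;-.335 -.112 .045 -72;-.35 -.117 .05 -76' 0.03; python3 -c "
from h import *
go([.4407,-.2118,.22],85)"
```

```text
time: 19.02
eef_pos: [0.4598, -0.1479, 0.2366]
orientation: [0.446, 3.101, 0.001]
force: [0.9, -0.4, -0.4]
width: 0.0301
t 19.02 eef [ 459.8 -147.9  236.6] yaw 73.6 tilt [ 0.008 -0.    -1.   ] | shift mm [  0.4 -66.8  16.4] spin -11.4 F [ 0.9 -0.4 -0.4] w 30.1 q [ 0.84  0.01 -0.61  1.82  0.    1.31  1.51]
```

```bash
python3 -m jog '0 -.012 .002 -4;0 -.03 .006 -8;0 -.05 .012 -11.4;0 -.062 .016 -11.4;0 -.0668 .0166 -11.4;0 -.0668 .0166 -11.4;0 -.0668 .0166 -11.4'
python3 - <<'E'
from h import *
go([.4407,-.2118,.067],85)
d=cam('wrist');cv2.imwrite('pics/w12.png',d['frame'][:,:,::-1])
for b in blobs(d,(20,120,100),(34,255,255),60):print(b,np.round(onz(d,*b[0],.08)*1000,1))
E
```

```text
time: 19.6
eef_pos: [0.4414, -0.2111, 0.2197]
orientation: [0.137, 3.13, 0.001]
force: [-0.8, 0.2, -0.4]
width: 0.0305
t 19.6 eef [ 441.4 -211.1  219.7] yaw 85.0 tilt [ 0.008  0.    -1.   ] | shift mm [  1.8  -1.  152.7] spin 0.0 F [-0.8  0.2 -0.4] w 30.5 q [ 0.9   0.03 -0.55  1.83  0.01  1.28  1.83]
(array([ 44.2, 131. ]), [28, 90, 35, 79, 474]) [ 373.6 -395.9   80. ]
(array([284.5, 193.7]), [277, 176, 15, 37, 484]) [ 440.6 -211.2   80. ]
(array([ 68.5, 200.4]), [59, 186, 20, 28, 175]) [ 430.8 -390.4   80. ]
(array([292.9, 274.6]), [252, 261, 64, 22, 726]) [ 514. -210.   80.]
(array([278.3, 336.3]), [241, 316, 94, 37, 1965]) [ 575.1 -228.4   80. ]
```

View pics/w12.png

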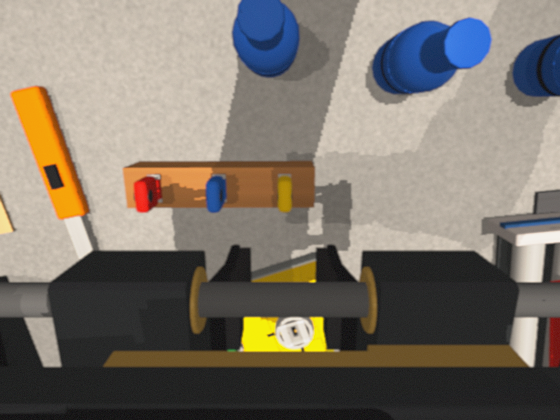

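The yellow key is at (284,194) in the wrist view and the blue and red keys are to its left. That agrees with the top view within 2 mm. I'll descend on it.

```bash
python3 -m jog '0 -.0005 .01 0;0 -.001 .035 0;0 -.001 .065 0;0 -.001 .095 0;0 -.001 .125 0;0 -.001 .15 0;0 -.001 .165 0;0 -.001 .171 0;0 -.001 .171 0'; python3 -c "
from h import *
go([.4417,-.2122,.0485],85)"
```

```text
time: 20.4
eef_pos: [0.4424, -0.2105, 0.0476]
orientation: [0.134, 3.132, 0.003]
force: [-1.0, 0.3, -0.2]
width: 0.03
t 20.4 eef [ 442.4 -210.5   47.6] yaw 85.1 tilt [ 0.007  0.002 -1.   ] | shift mm [ 0.5 -1.8 -0.9] spin 0.1 F [-1.   0.3 -0.2] w 30.0 q [ 0.86  0.23 -0.55  2.02  0.14  0.93  1.72]
```

```bash
python3 -m jog '0 -.0015 -.0005 0;0 -.0015 -.0005 0;0 -.0015 -.0005 0;0 -.0015 -.0005 0;0 -.0015 -.0005 0;0 -.0015 -.0005 0' 0.005 50
python3 - <<'E'
from h import *
go([.4417,-.2122,.15],85)
d=cam('wrist');crop(d,200,150,380,350,4,"pics/w13.png")
E
```

```text
time: 20.9
eef_pos: [0.443, -0.2118, 0.049]
orientation: [0.133, 3.131, 0.003]
force: [-1.1, 2.7, 8.3]
width: 0.0115
t 20.9 eef [ 443.  -211.8   49. ] yaw 85.1 tilt [ 0.008  0.001 -1.   ] | shift mm [   0.5   -0.3 -101. ] spin 0.1 F [-1.1  2.7  8.3] w 11.5 q [ 0.86  0.22 -0.55  2.02  0.14  0.93  1.73]
```

View pics/w13.png

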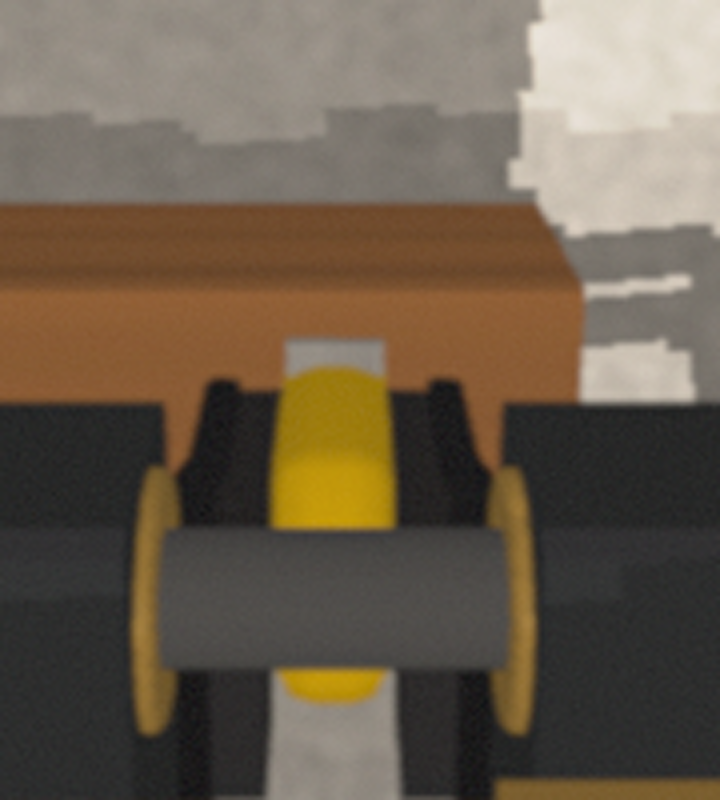

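```bash
python3 -m jog '0 0 -.005 0;0 0 -.015 0;0 0 -.03 0;0 0 -.055 0;0 0 -.08 0;0 0 -.105 0;0 0 -.12 0;0 0 -.12 0;0 0 -.12 0'
python3 - <<'E'
from h import *
go([.51,-.214,.17],104)
d=cam('wrist');crop(d,200,150,380,350,4,"pics/w14.png");T=d["tool_from_camera"]
for u,v in((283,264),(283,325),(283,242.5)):
    r=T[:3,:3]@np.array([(u-d["cx"])/d["fx"],(v-d["cy"])/d["fy"],1]);z=-.031
    print(v,np.round((T[:3,3]+r*(z-T[2,3])/r[2])*1000,1))
E
```

```text
time: 21.7
eef_pos: [0.4425, -0.2124, 0.1703]
orientation: [0.133, 3.129, 0.0]
force: [-0.4, 0.6, -0.4]
width: 0.0115
t 21.7 eef [ 442.5 -212.4  170.3] yaw 85.1 tilt [ 0.01 -0.   -1.  ] | shift mm [-67.4   4.1   1. ] spin -18.9 F [-0.4  0.6 -0.4] w 11.5 q [ 0.9   0.07 -0.56  1.89  0.04  1.17  1.81]
264 [ 13.8  -1.5 -31. ]
325 [-12.3  -1.5 -31. ]
242.5 [ 22.4  -1.5 -31. ]
```

View pics/w14.png

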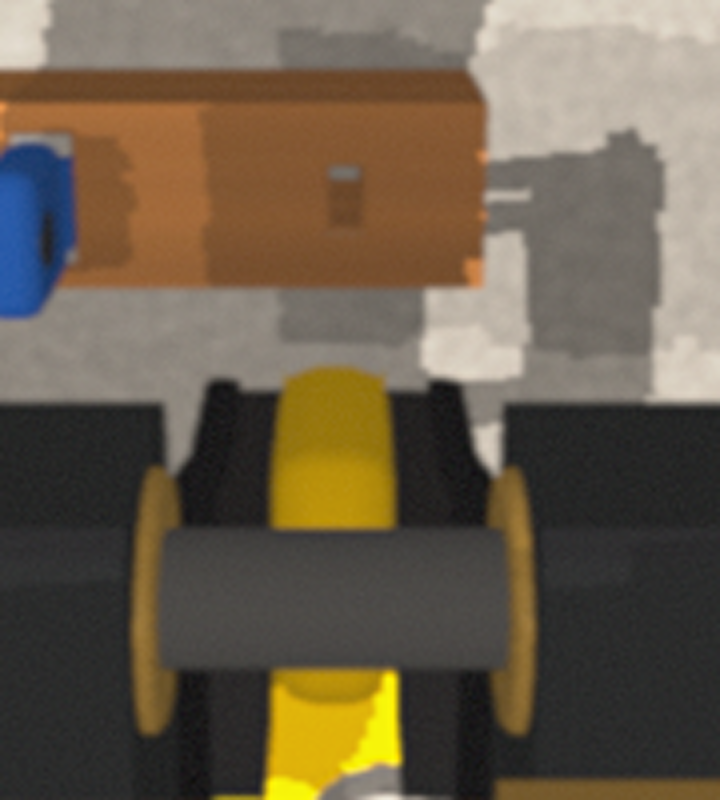

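Run:
```python
from h import *
d=cam('wrist');print(np.round(d["tool_from_camera"],4).tolist())
f=d["frame"][180:220,270:300];cv2.imwrite("pics/slot.png",cv2.resize(f[:,:,::-1],None,fx=16,fy=16,interpolation=cv2.INTER_CUBIC))
p=onz(d,200+344/4,150+200/4,.042);print(np.round(p*1000,1))
o=get_obs();m=R.from_rotvec(o["orientation"]).as_matrix()
print("bias tool",np.round(m.T@(p-[.443,-.2118,.042])*1000,1))
print("station",[ (b,np.round(onz(d,*b[0],.064)*1000,1)) for b in blobs(d,(22,120,120),(34,255,255),200)])
```

```text
[[0.0011, -0.9644, -0.2643, 0.0711], [1.0, 0.0012, -0.0005, -0.0015], [0.0008, -0.2643, 0.9644, -0.1621], [0.0, 0.0, 0.0, 1.0]]
[ 443.3 -211.1   42. ]
bias tool [-0.2  0.7  0. ]
station [((array([282.8, 263.1]), [268, 242, 30, 40, 1061]), array([ 487.5, -217.4,   64. ])), ((array([281.2, 333.5]), [253, 317, 48, 36, 1032]), array([ 549.5, -224. ,   64. ]))]
```

View pics/slot.png

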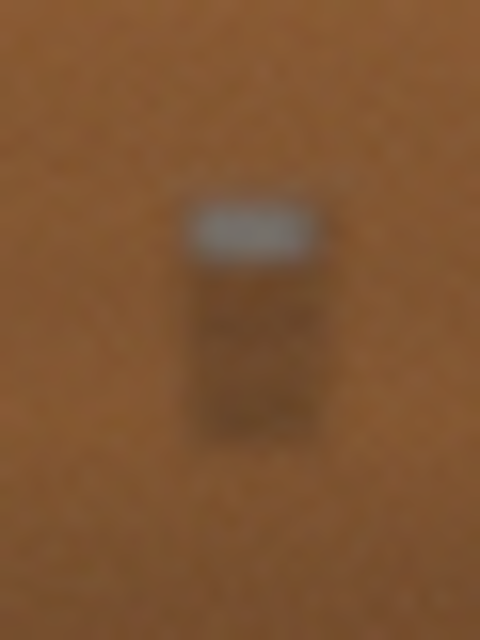

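The calibration changes between calls, so averaging several readings should help.

Run:
```python
from h import *
o=get_obs();m=R.from_rotvec(o["orientation"]).as_matrix();B=[]
for i in range(8):
    d=cam('wrist');p=onz(d,285.9,200.0,.042);B.append(m.T@(p-[.443,-.2118,.042])*1000)
print(np.round(B,1),np.mean(B,0))
for i in range(3):
    d=cam('top');print(np.round(d["world_from_camera"][:3,3],4))
```

```text
[[ 0.4  0.8 -0. ]
 [ 0.7  1.  -0. ]
 [ 0.7  1.1 -0. ]
 [ 0.6  1.1 -0. ]
 [ 0.5  1.1 -0. ]
 [ 0.3  1.1  0. ]
 [ 0.1  1.   0. ]
 [-0.   1.   0. ]] [ 4.16881717e-01  1.01631528e+00 -5.99326463e-04]
[0.3426 0.0624 1.462 ]
[0.3426 0.0624 1.462 ]
[0.3426 0.0624 1.462 ]
```

```bash
python3 -c "
from h import *
go([.5745,-.2150,.175],104)"
```

```text
t 22.35 eef [ 442.1 -211.9  168.9] yaw 85.1 tilt [ 0.008  0.002 -1.   ] | shift mm [-132.3    8.1   -5. ] spin -18.9 F [-0.3 -0.3  0. ] w 11.8 q [ 0.9   0.08 -0.56  1.9   0.04  1.17  1.81]
```

```bash
python3 -m jog '-.01 .001 -.002 -2;-.028 .002 -.004 -5;-.05 .003 -.005 -9;-.075 .005 -.005 -12;-.1 .006 -.005 -15;-.12 .007 -.005 -18;-.13 .008 -.005 -18.9;-.132 .008 -.005 -18.9;-.132 .008 -.005 -18.9;-.132 .008 -.005 -18.9'
python3 - <<'E'
from h import *
go([.5745,-.2150,.12],104)
d=cam('wrist');crop(d,200,130,380,330,4,"pics/w15.png")
print(np.round(d["tool_from_camera"],4).tolist())
d=cam('top');crop(d,340,120,460,220,6,"pics/t15.png")
E
```

```text
time: 23.18
eef_pos: [0.5735, -0.2152, 0.1749]
orientation: [-0.382, 3.111, 0.001]
force: [-0.4, -0.1, -0.5]
width: 0.0118
t 23.18 eef [ 573.5 -215.2  174.9] yaw 104.0 tilt [ 0.007  0.002 -1.   ] | shift mm [-0.6 -0.1 54.9] spin -0.0 F [-0.4 -0.1 -0.5] w 11.8 q [ 0.77  0.34 -0.6   1.6   0.2   1.25  1.95]
[[0.0011, -0.9645, -0.264, 0.0716], [1.0, 0.0013, -0.0006, -0.0017], [0.0009, -0.264, 0.9645, -0.1621], [0.0, 0.0, 0.0, 1.0]]
```

View pics/w15.png

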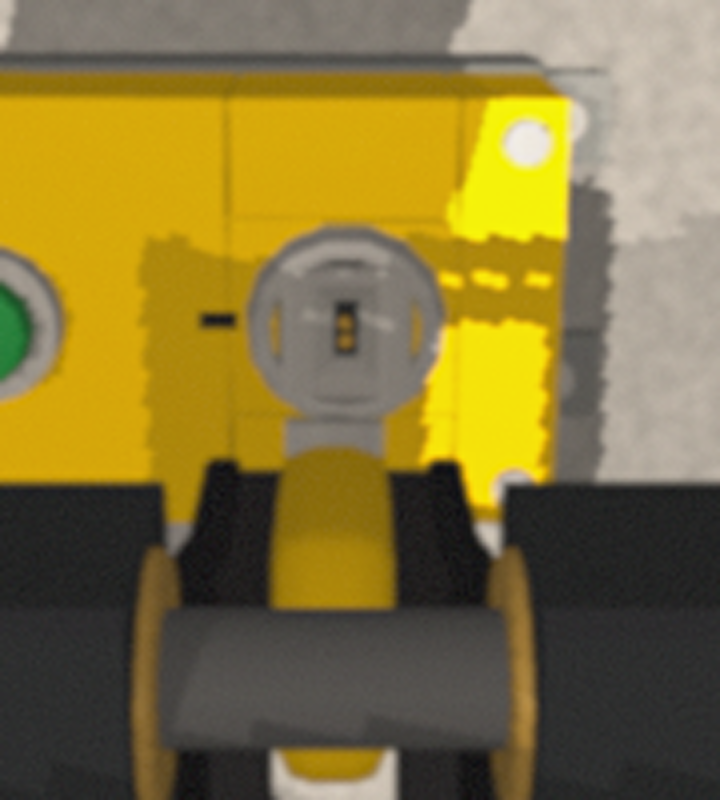

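Run:
```python
from h import *
Ts=[]
def tool(d,T,u,v,z):
    r=T[:3,:3]@np.array([(u-d["cx"])/d["fx"],(v-d["cy"])/d["fy"],1]);return T[:3,3]+r*(z-T[2,3])/r[2]
P=[]
for i in range(6):
    o=get_obs();d=get_image('wrist');P.append(o["eef_pos"]);Ts.append(d["tool_from_camera"])
print(np.round([t[:3,3]*1000 for t in Ts],1).tolist());print(np.round(np.array(P)*1000,1).tolist())
T=np.mean(Ts,0)
print("keyway",tool(d,T,286.4,211.5,.1749-.074)*1000)
s=tool(d,T,285.9,200.0,.1697-.042); th=np.radians(85.1)
y=np.array([np.cos(th),np.sin(th)]);x=np.array([-np.sin(th),np.cos(th)])
dg=np.array([.443,-.2118])-np.array([.4422,-.2121])
print("slot",s*1000,"grip in tool",x@dg*1000,y@dg*1000)
```

```text
[[71.6, -1.7, -162.1], [71.6, -1.7, -162.1], [71.6, -1.7, -162.1], [71.6, -1.7, -162.1], [71.6, -1.7, -162.1], [71.6, -1.7, -162.1]]
[[573.3, -215.4, 175.2], [573.4, -215.5, 175.3], [573.6, -215.5, 175.4], [573.7, -215.4, 175.3], [573.8, -215.4, 175.3], [573.9, -215.3, 175.2]]
keyway [ -1.89487103   0.66217882 100.9       ]
slot [  0.12894312   0.47047672 127.7       ] grip in tool -0.7714511600115358 0.3672371273671903
```

View pics/t15.png

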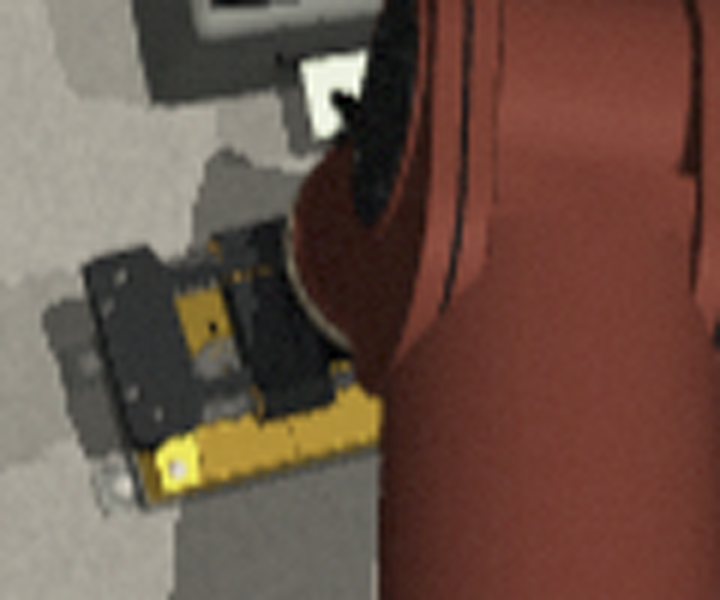

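The keyway is at crop (346,326) in the wrist view and the grip is square to it. I'll correct by about -2.3 mm in tool x and +0.4 mm in y, then descend to just above the keyway.

```bash
python3 -m jog '-.001 0 .005 0;-.0023 .0004 .015 0;-.0023 .0004 .028 0;-.0023 .0004 .042 0;-.0023 .0004 .052 0;-.0023 .0004 .057 0;-.0023 .0004 .057 0;-.0023 .0004 .057 0'
python3 - <<'E'
from h import *
go([.5757,-.2145,.081],104)
d=cam('wrist');crop(d,200,130,380,330,4,"pics/w16.png")
s=cam('side');crop(s,320,170,440,290,5,"pics/s16.png")
E
```

```text
time: 24.25
eef_pos: [0.5765, -0.2141, 0.118]
orientation: [-0.383, 3.11, 0.001]
force: [1.3, -0.6, -0.3]
width: 0.0114
t 24.25 eef [ 576.5 -214.1  118. ] yaw 104.0 tilt [ 0.008  0.002 -1.   ] | shift mm [ 1.2 -0.2 37. ] spin 0.0 F [ 1.3 -0.6 -0.3] w 11.4 q [ 0.76  0.4  -0.59  1.66  0.23  1.15  1.92]
```

View pics/w16.png

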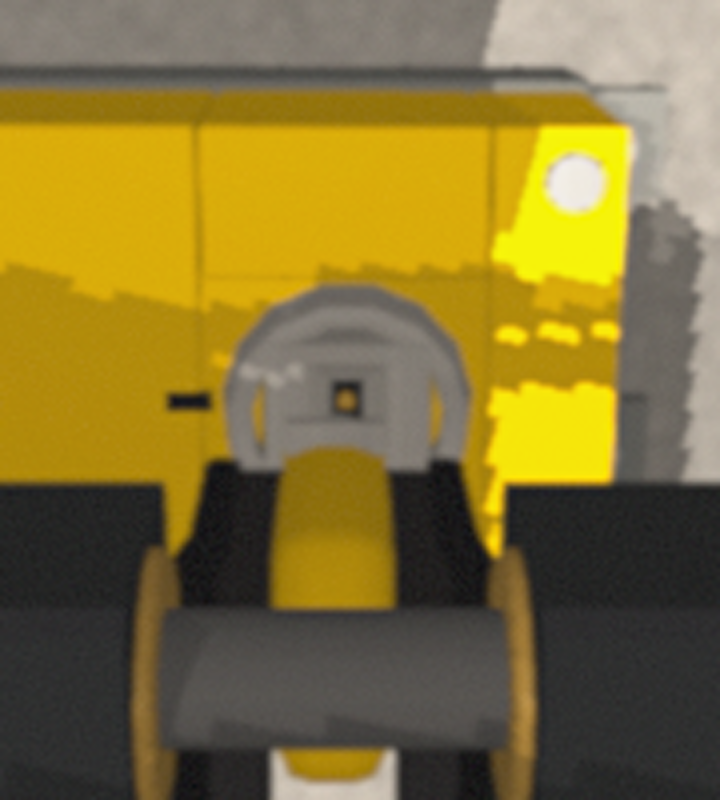

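View pics/s16.png

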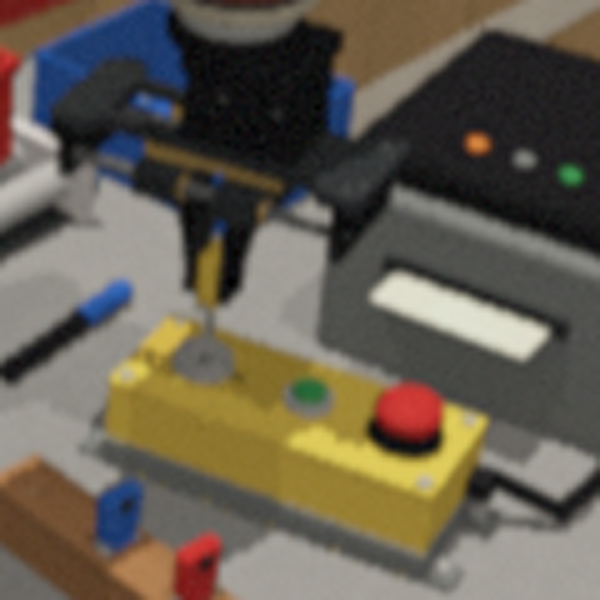

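```bash
python3 -m jog '.0002 .0005 .002 0;.0004 .0006 .004 0;.0004 .0006 .006 0;.0004 .0006 .008 0;.0004 .0006 .009 0;.0004 .0006 .01 0;.0004 .0006 .01 0'
python3 - <<'E'
from h import *
go([.5757,-.2145,.081],104)
s=cam('side');crop(s,340,200,400,260,10,"pics/s17.png")
E
```

```text
time: 24.93
eef_pos: [0.5766, -0.2136, 0.1087]
orientation: [-0.383, 3.109, 0.0]
force: [0.7, 0.4, -1.0]
width: 0.0115
t 24.93 eef [ 576.6 -213.6  108.7] yaw 104.0 tilt [ 0.009  0.001 -1.   ] | shift mm [ 1.3 -0.6 27.6] spin 0.0 F [ 0.7  0.4 -1. ] w 11.5 q [ 0.76  0.4  -0.59  1.67  0.24  1.13  1.92]
```

View pics/s17.png

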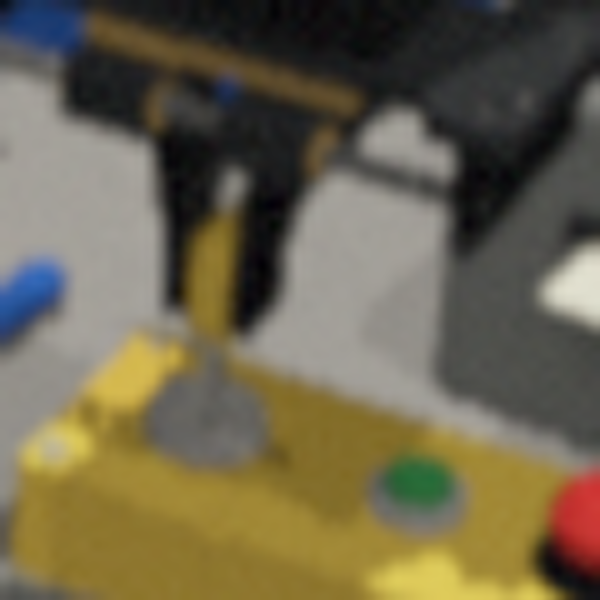

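```bash
python3 -m jog '.0004 0 .001 0;.0004 0 .002 0;.0004 0 .003 0;.0004 0 .004 0;.0004 0 .004 0';python3 -m jog '0 0 .001 0;0 0 .002 0;0 0 .003 0;0 0 .004 0;0 0 .004 0'; python3 -c "
from h import *
go([.5757,-.2145,.081],104);print(get_obs()['torque'])"
```

```text
time: 25.4
eef_pos: [0.5762, -0.2133, 0.1045]
orientation: [-0.383, 3.109, 0.001]
force: [-0.8, 2.5, -0.0]
width: 0.0114
time: 25.82
eef_pos: [0.5762, -0.2131, 0.1003]
orientation: [-0.383, 3.109, 0.001]
force: [-0.2, 1.8, -0.7]
width: 0.012
t 25.82 eef [ 576.2 -213.1  100.3] yaw 104.1 tilt [ 0.009  0.002 -1.   ] | shift mm [ 1.  -1.2 19.3] spin 0.1 F [-0.2  1.8 -0.7] w 12.0 q [ 0.75  0.41 -0.59  1.68  0.24  1.12  1.91]
[ 0.70362511 -0.13339935  0.0499296 ]
```

```bash
python3 -m jog '0 .0004 .001 1;0 .0006 .002 -1;0 .0006 .003 1;0 .0006 .004 -1;0 .0006 .005 1;0 .0006 .006 -1;0 .0006 .007 0;0 .0006 .007 0';python3 -c "
from h import *
go([.5757,-.2145,.081],104);print(get_obs()['torque'])"
```

```text
time: 26.48
eef_pos: [0.5762, -0.213, 0.0933]
orientation: [-0.378, 3.11, 0.0]
force: [-0.1, 1.8, 1.4]
width: 0.0119
t 26.48 eef [ 576.2 -213.    93.3] yaw 103.9 tilt [ 0.009  0.001 -1.   ] | shift mm [ 1.  -1.3 12.3] spin -0.1 F [-0.1  1.8  1.4] w 11.9 q [ 0.75  0.42 -0.58  1.69  0.25  1.1   1.91]
[ 0.25202111 -0.04986883 -0.01786064]
```

```bash
python3 -m jog '0 .0002 .001 1.5;0 .0003 .002 -1.5;0 .0003 .003 1.5;0 .0003 .004 -1.5;0 .0003 .005 1.5;0 .0003 .006 -1.5;0 .0003 .007 1.5;0 .0003 .008 -1;0 .0003 .008 0';python3 -c "
from h import *
go([.5757,-.2145,.081],104);print(get_obs()['torque'])"
```

```text
time: 27.23
eef_pos: [0.5769, -0.2128, 0.0862]
orientation: [-0.38, 3.108, -0.001]
force: [1.3, 1.8, 1.6]
width: 0.0116
t 27.23 eef [ 576.9 -212.8   86.2] yaw 103.9 tilt [ 0.011  0.001 -1.   ] | shift mm [ 1.7 -1.4  5.1] spin -0.1 F [1.3 1.8 1.6] w 11.6 q [ 0.75  0.43 -0.58  1.69  0.26  1.09  1.9 ]
[ 0.42637874 -0.48864013  0.03641552]
```

```bash
python3 -m jog '0 0 .001 1.5;0 0 .002 -1.5;0 0 .003 1.5;0 0 .004 -1.5;0 0 .005 1.5;0 0 .006 -1.5;0 0 .007 1.5;0 0 .0075 -1;0 0 .0075 0';python3 -c "
from h import *
go([.5757,-.2145,.081],104);print(get_obs()['torque'])"
```

```text
time: 27.98
eef_pos: [0.5774, -0.2128, 0.0809]
orientation: [-0.38, 3.107, -0.003]
force: [-8.4, 2.7, 21.6]
width: 0.0118
t 27.98 eef [ 577.4 -212.8   80.9] yaw 103.9 tilt [ 0.011 -0.    -1.   ] | shift mm [ 2.  -1.2 -0.2] spin -0.1 F [-8.4  2.7 21.6] w 11.8 q [ 0.75  0.43 -0.58  1.7   0.26  1.08  1.9 ]
[0.85646821 1.83979503 0.05463477]
```

```bash
python3 -m jog '.0005 0 .001 2;.0005 0 .001 -2;.0005 0 .001 2;.0005 0 .001 -2;.0005 0 .001 0;.0005 0 .001 0';python3 - <<'E'
from h import *
go([.5757,-.2145,.081],104);print(get_obs()['torque'])
s=cam('side');crop(s,340,200,400,260,10,"pics/s18.png")
d=cam('wrist');crop(d,200,130,380,330,4,"pics/w18.png")
E
```

```text
time: 28.48
eef_pos: [0.5772, -0.2129, 0.081]
orientation: [-0.374, 3.108, -0.004]
force: [-4.1, 2.6, 11.8]
width: 0.0116
t 28.48 eef [ 577.2 -212.9   81. ] yaw 103.7 tilt [ 0.012 -0.001 -1.   ] | shift mm [ 1.8 -1.2 -0. ] spin -0.3 F [-4.1  2.6 11.8] w 11.6 q [ 0.75  0.43 -0.58  1.7   0.26  1.08  1.9 ]
[0.76772583 0.90812763 0.07447599]
```

View pics/s18.png

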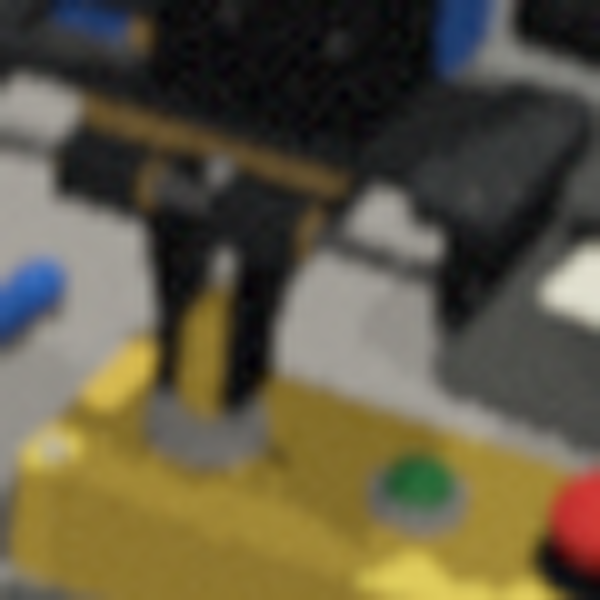

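View pics/w18.png

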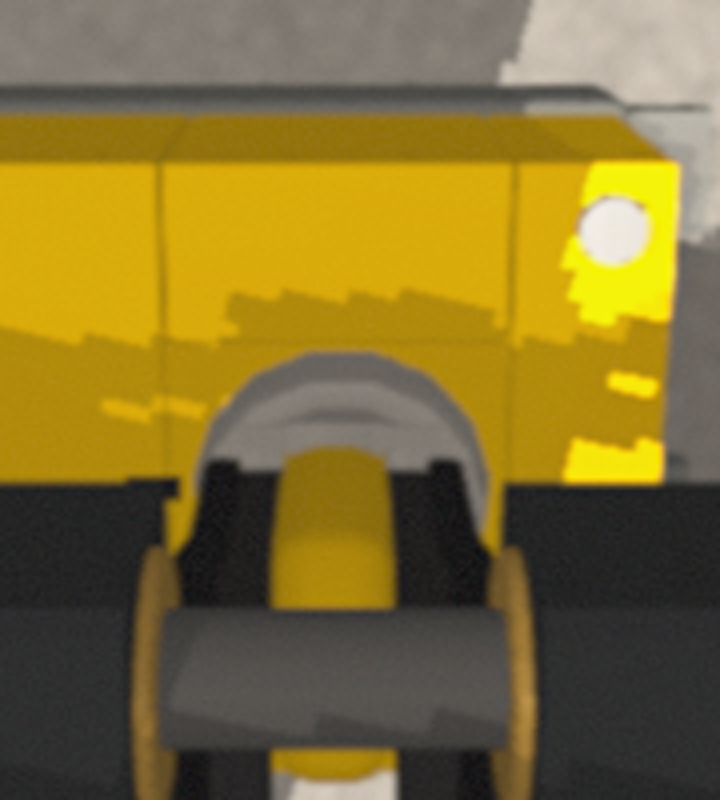

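The key head rests on the bezel and has not slipped in the grip, with TCP z at 0.081 as expected when seated. I'll turn it clockwise in stages.

```bash
python3 -m jog '0 0 .0005 4;0 0 .001 9;0 0 .001 15;0 0 .001 21;0 0 .001 26;0 0 .001 26' - 60;python3 -c "
from h import *
go([.5772,-.2129,.081],104-97);print(get_obs()['torque'])"
```

```text
time: 29.08
eef_pos: [0.577, -0.2125, 0.081]
orientation: [0.345, 3.111, 0.0]
force: [-4.7, 3.3, 13.2]
width: 0.0115
t 29.08 eef [ 577.  -212.5   81. ] yaw 77.4 tilt [ 0.011 -0.001 -1.   ] | shift mm [-0.3 -0.3 -0. ] spin 70.4 F [-4.7  3.3 13.2] w 11.5 q [ 0.68  0.41 -0.5   1.7   0.22  1.07  1.47]
[0.86453666 1.1961067  0.03716707]
```

```bash
python3 -m jog '0 0 .0008 6;0 0 .0008 12;0 0 .0008 18;0 0 .0008 24;0 0 .0008 30;0 0 .0008 30' - 60;python3 -c "
from h import *
go([.5772,-.2129,.081],104-97);print(get_obs()['torque'])"
```

```text
time: 29.58
eef_pos: [0.5767, -0.2127, 0.081]
orientation: [1.152, 2.911, 0.003]
force: [-4.9, 2.6, 11.2]
width: 0.0115
t 29.58 eef [ 576.7 -212.7   81. ] yaw 46.8 tilt [ 0.011 -0.002 -1.   ] | shift mm [-0.5  0.2  0. ] spin 39.8 F [-4.9  2.6 11.2] w 11.5 q [ 0.61  0.4  -0.4   1.71  0.17  1.06  0.97]
[0.48519055 1.1370077  0.03004508]
```

```bash
python3 -m jog '0 0 .0008 6;0 0 .0008 12;0 0 .0008 18;0 0 .0008 24;0 0 .0008 30;0 0 .0008 30' - 60;python3 -c "
from h import *
go([.5772,-.2129,.081],104-97);print(get_obs()['torque'])"
```

```text
time: 30.08
eef_pos: [0.5764, -0.2127, 0.081]
orientation: [1.878, 2.507, 0.007]
force: [-5.6, 2.3, 11.6]
width: 0.0119
t 30.08 eef [ 576.4 -212.7   81. ] yaw 16.3 tilt [ 0.01  -0.002 -1.   ] | shift mm [-0.4  0.7  0. ] spin 9.3 F [-5.6  2.3 11.6] w 11.9 q [ 0.53  0.38 -0.31  1.71  0.13  1.06  0.47]
[0.5050956  1.17517982 0.04907231]
```

```bash
python3 -m jog '0 0 .0008 4;0 0 .0008 7;0 0 .0008 9;0 0 .0008 9;0 0 .0008 9' - 60;python3 -c "
from h import *
go([.5772,-.2129,.081],104-97);print(get_obs()['torque'])"; python3 -m jog '0 0 .0008 2;0 0 .0008 3;0 0 .0008 3' - 60;python3 -c "
from h import *
go([.5772,-.2129,.081],104-97);print(get_obs()['torque'])"
```

```text
time: 30.5
eef_pos: [0.5763, -0.2127, 0.081]
orientation: [2.072, 2.349, 0.007]
force: [-4.3, 2.7, 10.0]
width: 0.012
t 30.5 eef [ 576.3 -212.7   81. ] yaw 7.2 tilt [ 0.01  -0.003 -1.   ] | shift mm [-0.3  0.9  0. ] spin 0.2 F [-4.3  2.7 10. ] w 12.0 q [ 0.51  0.38 -0.28  1.71  0.12  1.05  0.31]
[0.56217035 0.9604124  0.10818968]
time: 30.75
eef_pos: [0.5762, -0.2127, 0.081]
orientation: [2.136, 2.291, 0.007]
force: [-4.1, 2.9, 10.1]
width: 0.0116
t 30.75 eef [ 576.2 -212.7   81. ] yaw 4.0 tilt [ 0.01  -0.003 -1.   ] | shift mm [-0.3  1.   0. ] spin -3.0 F [-4.1  2.9 10.1] w 11.6 q [ 0.5   0.38 -0.27  1.71  0.12  1.05  0.26]
[0.62938729 0.83601086 0.18343557]
```

```bash
python3 -m jog '0 0 .0006 1;0 0 .0006 2;0 0 .0006 2;0 0 .0006 2;0 0 .0006 2;0 0 .0006 2' - 60;python3 - <<'E'
from h import *
go([.5772,-.2129,.081],104-97);print(get_obs()['torque'])
s=cam('side');crop(s,330,190,410,270,8,"pics/s20.png")
d=cam('wrist');cv2.imwrite("pics/w20.png",d["frame"][:,:,::-1])
t=cam('top');crop(t,195,125,315,225,6,"pics/t20.png")
E
```

```text
time: 31.25
eef_pos: [0.5762, -0.2127, 0.081]
orientation: [2.178, 2.251, 0.007]
force: [-2.9, 1.9, 7.7]
width: 0.0119
t 31.25 eef [ 576.2 -212.7   81. ] yaw 1.9 tilt [ 0.01  -0.003 -1.   ] | shift mm [-0.3  1.   0.1] spin -5.1 F [-2.9  1.9  7.7] w 11.9 q [ 0.5   0.38 -0.27  1.71  0.11  1.05  0.23]
[0.48351125 0.69546249 0.13923075]
```

View pics/s20.png

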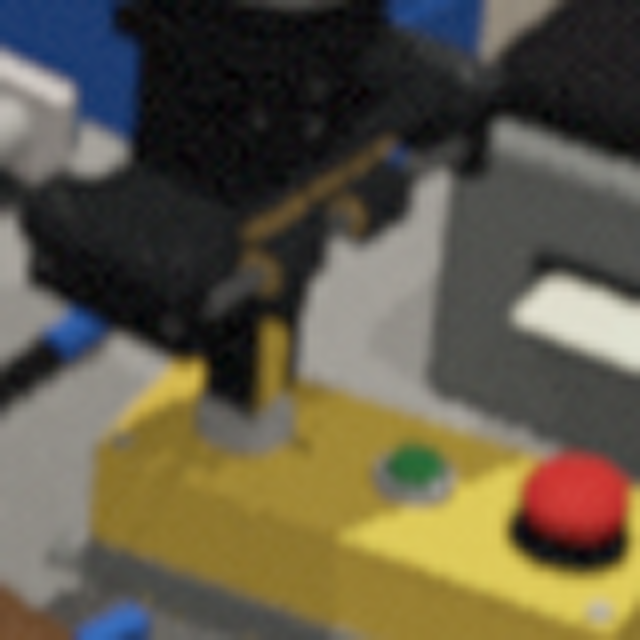

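View pics/w20.png

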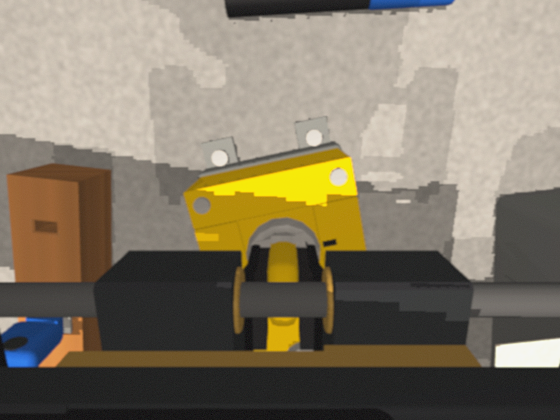

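View pics/t20.png

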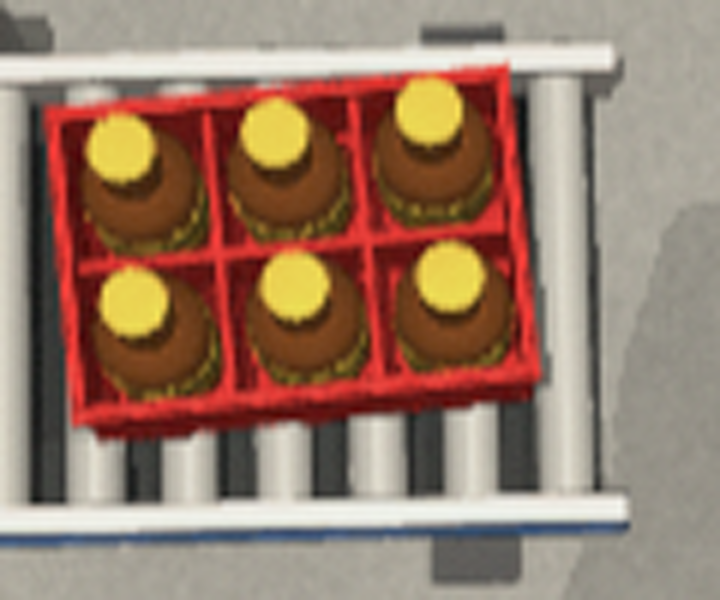

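```bash
python3 -m jog '0 0 .0008 1;0 0 .0008 1.5;0 0 .0008 1.5;0 0 .0008 1.5;0 0 .0008 1.5;0 0 .0008 1.5;0 0 .0008 1.5' - 60;python3 - <<'E'
from h import *
go([.5772,-.2129,.081],2);print(get_obs()['torque'])
from workcell import job_done
print(job_done())
E
```

```text
time: 31.98
eef_pos: [0.5762, -0.2127, 0.081]
orientation: [2.21, 2.219, 0.007]
force: [-3.1, 2.0, 9.9]
width: 0.0114
t 31.98 eef [ 576.2 -212.7   81. ] yaw 0.3 tilt [ 0.01  -0.004 -1.   ] | shift mm [-0.3  1.   0. ] spin -1.7 F [-3.1  2.   9.9] w 11.4 q [ 0.49  0.38 -0.26  1.71  0.11  1.05  0.2 ]
[0.54629086 0.81560525 0.13774881]
the job is handed in; nothing more can be done
None
```

I put both loose bottles in the crate's empty pockets and let go. I then put the yellow key fully into the switch, turned it clockwise and left it gripped there. I handed the job in at about 32 s; no verdict was reported.

**Bottles:** bottle_b is in pocket_far and bottle_a in pocket_near. The last top view shows all six pockets filled and every bottle upright. The two placed bottles read within about 2–3 mm of their pocket centres. The other crate bottles appear unmoved.

**Key:** The key head rests on the bezel with the tool at the expected seated height (z 0.081). At hand-in there was about 10 N of downward push and the jaws were 11.4 mm apart on the 12 mm head, at 60 N grip.

**Turn:** I turned the tool about 103° from where it was inserted. That is more than the roughly 97° needed, so the cylinder should be at its stop. I had no direct reading of its angle. The twisting moment climbed from 0.05 to 0.18 N m, then settled at about 0.14, so the key may have twisted slightly in the pads at the end.

**Disagreements:** The wrist camera's calibration drifted by about 2–3 mm during the run, so I checked positions against the top view and the force readings. The key went in about 2–3 mm from where the top view put the keyway.

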